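# Unpile the packing station

### The arm

A 7-joint arm with a two-finger parallel gripper is mounted at the origin on a cart in front of the work surface, level with it; the furniture and walls round the work are solid. World frame = base frame: x ahead of the robot, y to its left, z up, the work surface at z = 0. Lengths are in m, angles in rad, forces in N, time in s.
With the tool pointing down it reaches from about 0.35 to 0.9 m from the base axis. Payload 8.1 kg.
Tool frame: the origin (TCP) lies midway between the tips of the shut fingers; the grasp point (between the pads) lies 19 mm behind it; z points along the fingers, y is the direction in which the jaws open and shut (so a half turn about z gives the same grasp; the last joint's range is limited). The gripper opens to 92 mm and grips with 3 to 60 N. Pads are 19 mm wide; open, the fingers measure 130 mm over their backs; the gripper's body (75 mm by 190 mm) begins 47 mm behind the grasp point.
Start: joints at [-1.218, 0.434, 0.025, 1.573, -0.012, 1.134, -0.075], TCP at [0.275, 0.561, 0.227] pointing down, gripper open.
Joint ranges: [-2.62, 2.62], [-0.44, 2.09], [-1.27, 1.32], [0.08, 2.57], [-1.32, 4.46], [0.12, 2], [-2.74, 2.74]. Speed limits (rad/s): [2.22, 2.22, 3.01, 3.01, 3.14, 3.14, 3.14].

### API

Orientations are given as a rotation vector (axis times angle).
In Python, from cell import arm gives the robot as it stands. The module is installed in compiled form; this text tells all that it offers.
- The arm moves only by the tool jog_arm, never from a script. Its argument "increments" is a list of rows, each an object with "slide": the shift along the tool's x, y, z in mm, a list of three; "roll": the turn about the tool's z in rad; "gripper": the opening, from 0 (shut) to 1 (fully open). In form: [{"slide": [x, y, z], "roll": roll, "gripper": gripper}, ...]. A call has exactly 10 rows; each row is the pose to reach, as a shift and turn from the pose commanded when the call began, along the tool's axes at that moment; what a row does not reach only later rows make up. A row lasts 1/12 s, in which the tool goes at most 41.7 mm and 7.16 degrees, less where a joint would pass 70% of its speed; a pose out of reach is approached as far as the arm can. A call with a gripper value outside its range is refused whole. The fingers move at their own pace and stop on an object; "newtons" is the grip in N (left out, the last holds). Time passes only in rows, so rows that repeat a pose let the fingers close, or fill a call up. It gives the time, the measured TCP pose, the force and the opening at its end, in the units of the state.
- arm.observe(): the state, without advancing time (a new reading comes with each control period).
- arm.get_image(name): name is "scene" or "top"; returns a dict with "frame" (480x640x3 uint8, blue, green, red), "depth" (480x640 float32, m along the optical axis (not along the pixel's ray), 0 where there is no reading), "intrinsics" (3x3 intrinsics, pixels), "dist_coeffs" ([k1, k2, p1, p2, k3] as OpenCV has them; the pictures are not rectified), "R" (3x3) and "t" (3): a world point X has camera coordinates R X + t. Camera axes: x right, y down, z forward; pixel columns grow to the right and rows downward; lengths in m; the calibration is good to about 2 mm. A picture is of the moment at which its call begins.
- arm.sign_off(): hands the job in, once; it reports no verdict.
The state is a dict: "clock": time; "joints": joint angles; "dq": joint speeds; "joint_efforts": joint torques, N m; "position": TCP position; "ee_rot": TCP orientation; "force": force on the tool from outside, world axes, zero at the start; "ft_torque": the same for the moment, N m; "width": opening from 0.0 (shut) to 1.0 (fully open).
Only numpy, scipy, OpenCV 4.12 (cv2) and the standard library are available. Lean on these libraries where they do the work, as an engineer would, in place of code of your own. Each camera call takes 0.05 s, during which the arm holds its last target.

### The job

Take the two piles on the bench apart and put each thing upright and flat in its own grey holder: the label roll in the largest round dish, the big weight in the middle-sized dish, the little weight in the smallest dish, the clip tin in the square tray, and the wooden block along the narrow rest, between its end stops. Set the weights down, do not drop them.

Things in the scene. Friction and masses are not known exactly. Their poses are not given: they have to be found in the camera images.
- weight_big: the bigger of two pale grey metal test weights: upright cylinder 38 mm in diameter and 41 mm high with a knob (20 mm wide) on top, 58 mm high in all, 0.5 kg. At the start it stands on the label roll. Loose. Origin: centre of its underside; z up.
- weight_little: the smaller test weight: upright cylinder 28 mm in diameter and 31 mm high with a knob (15 mm wide) on top, 44 mm high in all, 0.2 kg. At the start it stands on the clip tin. Loose. Origin: centre of its underside; z up.
- label_roll: small white roll of labels lying flat, 58 mm in diameter, 26 mm high, with a brown core (take it as solid; grasp it across its outside), 50 g. At the start it lies on the wooden block, under the big weight. Loose. Origin: centre of its underside; z up.
- clip_tin: round grey tin with a pale lid, 56 mm in diameter, 41 mm high, 0.12 kg; the lid (its upper 10 mm) is fixed on. At the start it stands on the bench under the little weight. Loose. Origin: centre of its underside; z up.
- wood_block: flat wooden spacer block 55 mm (its x) by 90 mm (its y) by 10 mm thick, 40 g. At the start it lies on the bench at the bottom of the pile with the label roll; its two ends show. Loose. Origin: centre of its underside; z up.
- dish_large: largest grey round dish, place of the label roll: 92 mm outside and 78 mm inside diameter, 10 mm high; inner floor 5 mm above its underside. Fixed to the bench. Origin: centre of its underside, on the bench; z up.
- dish_medium: middle grey round dish, place of the big weight: 76 mm outside and 62 mm inside diameter, 10 mm high; inner floor 5 mm above its underside. Fixed to the bench. Origin: centre of its underside, on the bench; z up.
- dish_small: smallest grey round dish, place of the little weight: 58 mm outside and 44 mm inside diameter, 10 mm high; inner floor 5 mm above its underside. Fixed to the bench. Origin: centre of its underside, on the bench; z up.
- square_tray: grey square tray, place of the clip tin: 90 mm outside and 78 mm inside, square, 10 mm high; inner floor 6 mm above its underside. Fixed to the bench. Origin: centre of its underside, on the bench; z up.
- bar_rest: narrow grey rest, place of the wooden block: a strip 44 mm wide (its x), 124 mm long (its y), top 8 mm above its underside, with a stop at each end 16 mm high; 108 mm between the stops. The block lies centred on it, its 90 mm length along the strip (either way round), and overhangs its sides by 5.5 mm. Fixed to the bench. Origin: centre of its underside, on the bench; z up.
Things that resemble listed ones, but are neither listed nor needed, are in the scene too. Leave any red look-alike of the weight_big alone. Leave any blue look-alike of the label_roll alone.

How it is judged:
By the outcome, as a careful person would: the job done as asked, in the order asked, and still so for the second after the job is handed in, with the robot touching nothing.
It also fails if it takes over 131 s, if anything falls off the work surface, if the arm or the gripper's body presses on something with over 40 N, if the wrist force passes 120 N, or if a joint passes its speed limit or range.

## Working session

There is one attempt and no reset: what is moved stays moved. The work goes in short steps, Python scripts to look and compute and a tool call to move; the robot and the scene stay as the last step left them, time stands still between calls to the robot, and variables do not carry over. Pictures are saved under pics/ and viewed, and the job is handed in when it is done.

Besides the shell and the picture viewer there is one more tool, called after "Emit:" by a JSON object that holds its "method" and its "body", one argument or row to a line. jog_arm: Moves the arm, as the interface text tells. Its arguments: {"type":"object","properties":{"increments":{"type":"array"},"newtons":{"type":"number"}},"required":["increments"]}

```bash
mkdir -p pics; python3 - <<'E'
from cell import arm
import cv2,pickle
s=arm.observe();print(s)
for n in("scene","top"):
    d=arm.get_image(n);pickle.dump(d,open(n+".pkl","wb"));cv2.imwrite(f"pics/{n}0.png",d["frame"]);print(n,d["intrinsics"],d["dist_coeffs"],d["R"],d["t"])
E
```

```text
{'clock': 0.0, 'joints': array([-1.21760833,  0.43523109,  0.02499128,  1.57412907, -0.01162368,
        1.13399559, -0.07512793]), 'dq': array([ 0.00077431,  0.00066208,  0.00081464, -0.0011792 ,  0.00033727,
       -0.00151405, -0.00175009]), 'joint_efforts': array([-6.25021221e-04, -6.67867827e+01,  9.84555557e-01, -3.14443946e+01,
       -6.05618348e-02,  4.30608855e-02,  1.49173675e-04]), 'position': array([0.27492847, 0.56069356, 0.22592778]), 'ee_rot': array([-7.09906507e-01, -3.06009079e+00,  2.51402932e-03]), 'force': array([ 0.57971944,  0.39664163, -0.26251601]), 'ft_torque': array([-0.00529296,  0.01005944,  0.00039371]), 'width': 1.0004418692943011}
scene [[441.47554522   0.         316.80345478]
 [  0.         441.47554522 239.5803703 ]
 [  0.           0.           1.        ]] [0.01431207 0.         0.         0.         0.        ] [[ 0.74266122 -0.66966338 -0.00229554]
 [-0.50032785 -0.55258202 -0.66657719]
 [ 0.44511386  0.49618955 -0.74543248]] [-0.41769847  0.33169918  1.1298968 ]
top [[448.42800326   0.         325.36970212]
 [  0.         448.42800326 231.90043855]
 [  0.           0.           1.        ]] [-0.06161874  0.          0.          0.          0.        ] [[ 0.01564341 -0.99986671 -0.00467431]
 [-0.98565202 -0.0146349  -0.16815443]
 [ 0.16806361  0.00723775 -0.98574958]] [-0.02606974  0.55857716  1.16209663]
```

View pics/scene0.png

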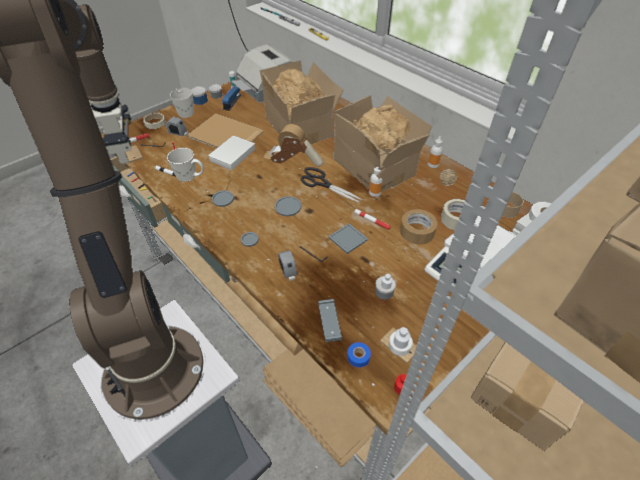

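View pics/top0.png

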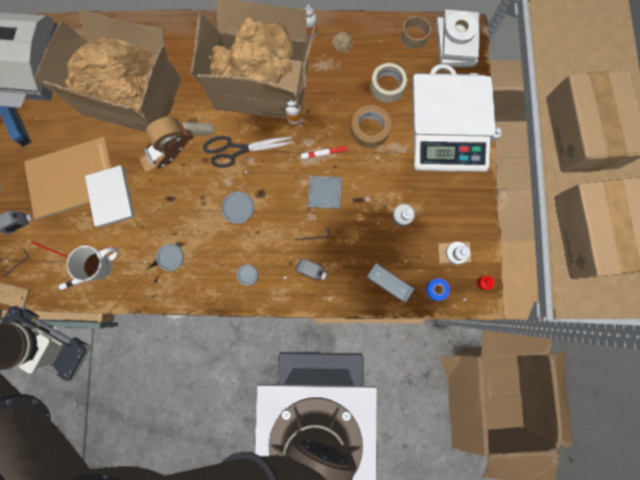

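```bash
cat > h.py <<'E'
import numpy as np,cv2,pickle
def load(n): return pickle.load(open(n+".pkl","rb"))
def p2w(d,u,v,z):
    n=cv2.undistortPoints(np.array([[[u,v]]],float),d["intrinsics"],d["dist_coeffs"])[0,0]
    R=d["R"];c=-R.T@d["t"];r=R.T@np.array([n[0],n[1],1.]);return c+r*(z-c[2])/r[2]
def w2p(d,X):
    return cv2.projectPoints(np.array(X,float).reshape(-1,1,3),cv2.Rodrigues(d["R"])[0],d["t"],d["intrinsics"],d["dist_coeffs"])[0][:,0]
def cloud(d):
    D=d["depth"];v,u=np.mgrid[:480,:640]
    n=cv2.undistortPoints(np.stack([u,v],-1).reshape(-1,1,2).astype(float),d["intrinsics"],d["dist_coeffs"])[:,0]
    P=np.c_[n,np.ones(len(n))]*D.reshape(-1,1);return ((P-d["t"])@d["R"]).reshape(480,640,3)
def crop(d,u0,v0,u1,v1,k,name):
    cv2.imwrite("pics/"+name+".png",cv2.resize(d["frame"][v0:v1,u0:u1],None,fx=k,fy=k,interpolation=cv2.INTER_CUBIC))
E
python3 - <<'E'
from h import *
d=load("top");crop(d,360,180,510,310,5,"t_r");crop(d,130,160,350,300,3.6,"t_l");crop(d,290,240,430,310,5,"t_m")
s=load("scene");crop(s,250,230,430,410,3.3,"s_r")
P=cloud(d)
for u,v in((403,214),(458,252),(442,252),(390,282),(311,270),(438,289),(486,283),(237,207),(169,257),(247,275),(325,192),(312,237),(330,152),(545,300),(560,230),(560,120)):print(u,v,P[v,u].round(3))
E
```

```text
403 214 [ 0.606 -0.223  0.073]
458 252 [ 0.507 -0.368  0.069]
442 252 [ 0.514 -0.341  0.008]
390 282 [ 0.429 -0.196  0.012]
311 270 [0.454 0.018 0.064]
438 289 [ 0.412 -0.331 -0.004]
486 283 [ 0.427 -0.444  0.057]
237 207 [0.634 0.234 0.005]
169 257 [0.489 0.418 0.004]
247 275 [0.442 0.197 0.005]
325 192 [ 0.681 -0.014  0.003]
312 237 [0.551 0.02  0.004]
330 152 [ 0.795 -0.027  0.018]
545 300 [ 0.38  -0.537  0.188]
560 230 [ 0.547 -0.583  0.193]
560 120 [ 0.809 -0.581  0.239]
```

View pics/t_r.png

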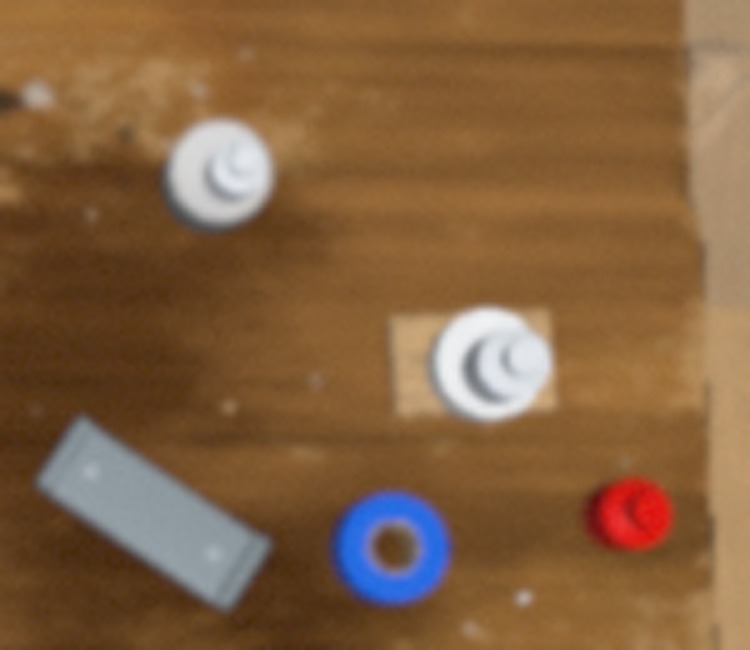

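View pics/t_l.png

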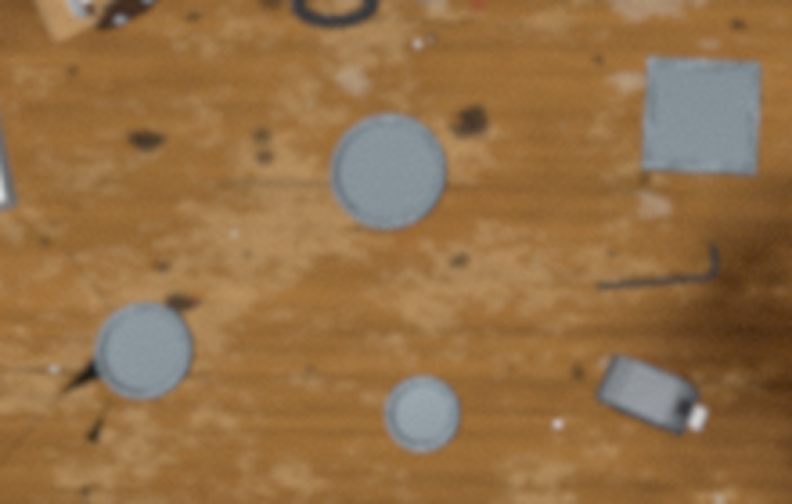

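View pics/t_m.png

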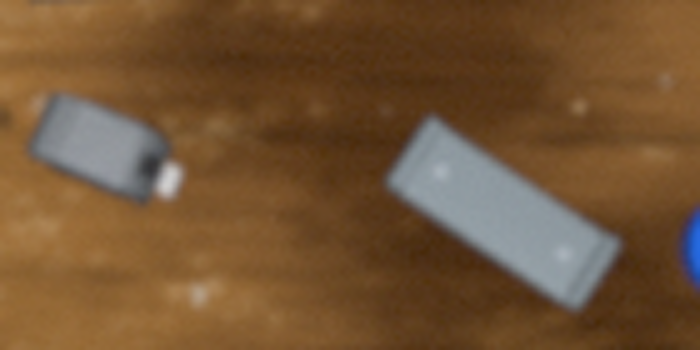

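View pics/s_r.png

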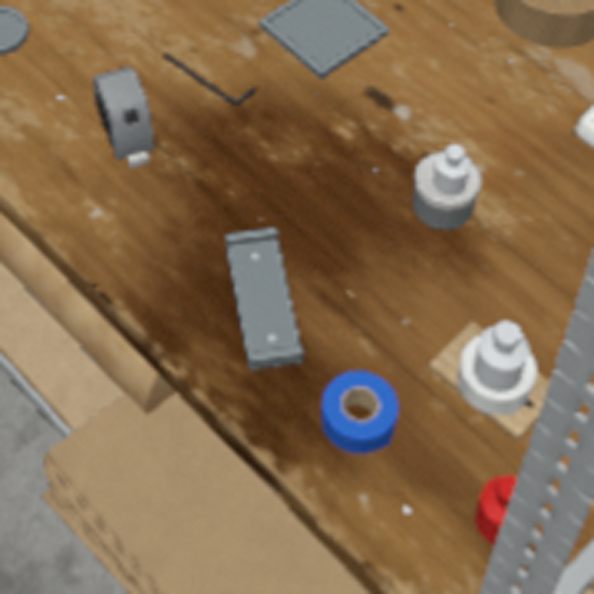

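```bash
cat > est.py <<'E'
from h import *
d=load("top")
def c(u0,v0,k,x,y,z): return p2w(d,u0+(x+.5)/k-.5,v0+(y+.5)/k-.5,z)
r=lambda x,y,z:c(360,180,5,x,y,z)
l=lambda x,y,z:c(130,160,3.6,x,y,z)
print("tin",r(220,171,.041),"lw knob",r(244,159,.085))
print("roll",r(489,363,.036),"bw knob",r(527,358,.094))
print("red",r(645,508,.05),"blue",r(393,547,.026))
B=np.array([r(389,316,.01),r(550,308,.01),r(555,408,.01),r(396,418,.01)]);print("block",B,B.mean(0))
Q=np.array([r(85,415,.016),r(37,482,.016),r(228,610,.016),r(272,543,.016)]);print("rest",Q,Q.mean(0))
e=(Q[3]+Q[2]-Q[0]-Q[1])/2;print("ang y",np.arctan2(e[1],e[0]),np.linalg.norm(e))
e=(B[1]+B[2]-B[0]-B[3])/2;print("ang y",np.arctan2(e[1],e[0]),np.linalg.norm(e))
print("DL",l(388,171,.01),"DM",l(144,350,.01),"DS",l(423,414,.01))
T=np.array([l(650,58,.01),l(761,64,.01),l(755,174,.01),l(641,169,.01)]);print("tray",T.mean(0),T)
E
python3 est.py
python3 - <<'E'
from h import *
# depth-based checks
for n in("top","scene"):
    d=load(n);P=cloud(d);f=d["frame"].astype(int)
    def st(cx,cy,r,z0,z1,lab):
        m=(np.hypot(P[...,0]-cx,P[...,1]-cy)<r)&(P[...,2]>z0)&(P[...,2]<z1)
        q=P[m];print(n,lab,m.sum(), q.mean(0).round(4) if len(q) else None,(q.min(0)+q.max(0))[:2]/2 if len(q) else None)
    st(.606,-.22,.05,.03,.046,"tinlid");st(.606,-.22,.05,.076,.1,"lw knob");st(.51,-.36,.05,.03,.042,"roll");st(.51,-.36,.05,.083,.11,"bw knob")
    st(.51,-.36,.05,.07,.08,"bw shoulder")
E
```

```text
tin [ 0.61332322 -0.23049532  0.041     ] lw knob [ 0.61052508 -0.23578105  0.085     ]
roll [ 0.51029138 -0.37644083  0.036     ] bw knob [ 0.50570641 -0.37948011  0.094     ]
red [ 0.43185881 -0.45384056  0.05      ] blue [ 0.41087724 -0.32404711  0.026     ]
block [[ 0.53917475 -0.32884966  0.01      ]
 [ 0.54495185 -0.41933446  0.01      ]
 [ 0.48905066 -0.42006482  0.01      ]
 [ 0.4823806  -0.33131305  0.01      ]] [ 0.51388946 -0.3748905   0.01      ]
rest [[ 0.4810878  -0.15886006  0.016     ]
 [ 0.44408549 -0.13260324  0.016     ]
 [ 0.37634867 -0.23606387  0.016     ]
 [ 0.41270855 -0.26044558  0.016     ]] [ 0.42855763 -0.19699319  0.016     ]
ang y -2.156833516052371 0.12305639462525361
ang y -1.501462256755705 0.08983412378853776
DL [0.6323441  0.23161263 0.01      ] DM [0.48842522 0.41463287 0.01      ] DS [0.44305416 0.19561789 0.01      ]
tray [ 0.68007543 -0.01321491  0.01      ] [[ 0.72666867  0.02843253  0.01      ]
 [ 0.72299776 -0.05931954  0.01      ]
 [ 0.63396717 -0.05547859  0.01      ]
 [ 0.63666812  0.03350597  0.01      ]]
top tinlid 216 [ 0.614  -0.2267  0.04  ] [ 0.6145731  -0.23143523]
top lw knob 30 [ 0.6108 -0.2356  0.0839] [ 0.61012986 -0.23405042]
top roll 165 [ 0.5125 -0.3664  0.0348] [ 0.51103412 -0.37321496]
top bw knob 51 [ 0.5076 -0.3787  0.0922] [ 0.50808558 -0.37901633]
top bw shoulder 94 [ 0.5047 -0.376   0.0727] [ 0.50753213 -0.37853113]
scene tinlid 163 [ 0.6066 -0.2362  0.0398] [ 0.61317842 -0.23191157]
scene lw knob 26 [ 0.6104 -0.2371  0.0837] [ 0.61126536 -0.23726329]
scene roll 160 [ 0.5024 -0.3838  0.0356] [ 0.51045496 -0.37838361]
scene bw knob 55 [ 0.5068 -0.3806  0.0916] [ 0.50730452 -0.38005631]
scene bw shoulder 111 [ 0.5029 -0.3827  0.0734] [ 0.50571424 -0.38030586]
```

```bash
python3 - <<'E'
from h import *
for n in("top","scene"):
    d=load(n);P=cloud(d);ok=d["depth"]>0
    for lo,hi in((.1,.2),(.2,.3),(.3,.5),(.5,.7),(.7,1.2)):
        m=ok&(P[...,2]>lo)&(P[...,2]<hi)&(P[...,1]<-.3)&(P[...,1]>-.7)&(P[...,0]<.8)&(P[...,0]>0)
        q=P[m]
        if len(q): print(n,lo,m.sum(),np.percentile(q[:,0],[1,10,50,90,99]).round(3),"y",np.percentile(q[:,1],[50,90,99,100]).round(3))
E
cat > mv.py <<'E'
# usage: mv.py x y z jawdeg -> slide mm, roll
import sys,numpy as np
from cell import arm
from scipy.spatial.transform import Rotation as Ro
s=arm.observe();R=Ro.from_rotvec(s["ee_rot"]).as_matrix()
t=[float(a) for a in sys.argv[1:5]]
print("pos",s["position"].round(4),"jaw",np.degrees(np.arctan2(R[1,1],R[0,1])).round(2),"tilt",np.degrees(np.arccos(-R[2,2])).round(2),"clock",s["clock"],"w",s["width"].round(3),"F",s["force"].round(1))
if len(t)==4:
    a=np.degrees(np.arctan2(R[1,1],R[0,1]));da=(t[3]-a+90)%180-90
    print("slide",(R.T@(np.array(t[:3])-s["position"])*1000).round(1),"roll",-np.radians(da).round(4))
    print("Rt xyz",R.round(3).tolist())
E
python3 mv.py .507 -.379 .227 4
```

```text
top 0.1 8356 [0.306 0.346 0.468 0.721 0.792] y [-0.568 -0.537 -0.515 -0.512]
top 0.2 4211 [0.3   0.432 0.585 0.758 0.795] y [-0.586 -0.572 -0.515 -0.513]
top 0.3 8488 [0.298 0.323 0.563 0.76  0.796] y [-0.627 -0.517 -0.514 -0.512]
top 0.5 467 [0.296 0.3   0.32  0.779 0.798] y [-0.516 -0.515 -0.514 -0.514]
scene 0.1 7942 [0.298 0.319 0.385 0.504 0.586] y [-0.6   -0.547 -0.527 -0.518]
scene 0.2 2288 [0.297 0.298 0.435 0.441 0.444] y [-0.636 -0.535 -0.518 -0.515]
scene 0.3 4181 [0.296 0.297 0.447 0.498 0.51 ] y [-0.617 -0.527 -0.517 -0.515]
scene 0.5 26070 [0.296 0.298 0.357 0.614 0.751] y [-0.594 -0.542 -0.519 -0.515]
scene 0.7 15696 [0.295 0.296 0.297 0.356 0.393] y [-0.542 -0.521 -0.516 -0.515]Traceback (most recent call last):
  File "mv.py", line 7, in <module>
    print("pos",s["position"].round(4),"jaw",np.degrees(np.arctan2(R[1,1],R[0,1])).round(2),"tilt",np.degrees(np.arccos(-R[2,2])).round(2),"clock",s["clock"],"w",s["width"].round(3),"F",s["force"].round(1))
                                                                                                                                                                  ^^^^^^^^^^^^^^^^
AttributeError: 'float' object has no attribute 'round'
```

```bash
sed -i 's/s\["width"\].round(3)/round(s["width"],3)/' mv.py; python3 mv.py .38 .17 .227 4;python3 mv.py .507 -.379 .227 4
```

```text
pos [0.2749 0.5608 0.226 ] jaw 63.88 tilt 0.08 clock 0.1 w 0.999 F [ 0.4 -0.4  0.3]
slide [-266.4 -304.6   -0.5] roll 1.0451
Rt xyz [[-0.898, 0.44, -0.0], [0.44, 0.898, -0.001], [-0.0, -0.001, -1.0]]
pos [0.2749 0.5608 0.226 ] jaw 63.88 tilt 0.08 clock 0.1 w 0.999 F [ 0.4 -0.4  0.3]
slide [-6.221e+02 -7.417e+02  1.000e-01] roll 1.0451
Rt xyz [[-0.898, 0.44, -0.0], [0.44, 0.898, -0.001], [-0.0, -0.001, -1.0]]
```

Emit:
{"method": "jog_arm", "body": {
  "increments": [
    {"slide": [-27, -30, 0], "roll": 0.1, "gripper": 1},
    {"slide": [-53, -61, 0], "roll": 0.21, "gripper": 1},
    {"slide": [-80, -91, 0], "roll": 0.31, "gripper": 1},
    {"slide": [-107, -122, 0], "roll": 0.42, "gripper": 1},
    {"slide": [-133, -152, 0], "roll": 0.52, "gripper": 1},
    {"slide": [-160, -183, 0], "roll": 0.63, "gripper": 1},
    {"slide": [-186, -213, 0], "roll": 0.73, "gripper": 1},
    {"slide": [-213, -244, 0], "roll": 0.84, "gripper": 1},
    {"slide": [-240, -274, 0], "roll": 0.94, "gripper": 1},
    {"slide": [-266, -305, 0], "roll": 1.045, "gripper": 1}
  ]
}}

```text
clock: 0.93
position: [0.3797, 0.1683, 0.2267]
ee_rot: [-2.148, -2.292, -0.0]
force: [1.3, 0.8, 0.9]
width: 1.0
```

```bash
python3 mv.py .507 -.379 .16 4
```

```text
pos [0.3797 0.1683 0.2267] jaw 3.73 tilt 0.02 clock 0.9333 w 1.0 F [1.3 0.8 0.9]
slide [-554.4   91.4   66.5] roll -0.0047
Rt xyz [[-0.065, 0.998, 0.0], [0.998, 0.065, 0.0], [0.0, 0.0, -1.0]]
```

Emit:
{"method": "jog_arm", "body": {
  "increments": [
    {"slide": [-40, 7, 0], "roll": 0, "gripper": 1},
    {"slide": [-80, 14, 0], "roll": 0, "gripper": 1},
    {"slide": [-120, 20, 0], "roll": 0, "gripper": 1},
    {"slide": [-160, 27, 0], "roll": 0, "gripper": 1},
    {"slide": [-200, 33, 0], "roll": 0, "gripper": 1},
    {"slide": [-240, 40, 0], "roll": 0, "gripper": 1},
    {"slide": [-280, 47, 0], "roll": 0, "gripper": 1},
    {"slide": [-320, 53, 0], "roll": 0, "gripper": 1},
    {"slide": [-360, 60, 0], "roll": 0, "gripper": 1},
    {"slide": [-400, 67, 0], "roll": 0, "gripper": 1}
  ]
}}

```text
clock: 1.77
position: [0.4744, -0.2259, 0.2265]
ee_rot: [-2.141, -2.298, -0.0]
force: [1.4, 0.7, -0.4]
width: 0.998
```

Emit:
{"method": "jog_arm", "body": {
  "increments": [
    {"slide": [-35, 7, 0], "roll": 0, "gripper": 1},
    {"slide": [-70, 14, 0], "roll": 0, "gripper": 1},
    {"slide": [-105, 20, 5], "roll": 0, "gripper": 1},
    {"slide": [-135, 24, 15], "roll": 0, "gripper": 1},
    {"slide": [-154, 24, 30], "roll": 0, "gripper": 1},
    {"slide": [-154, 24, 45], "roll": 0, "gripper": 1},
    {"slide": [-154, 24, 60], "roll": 0, "gripper": 1},
    {"slide": [-154, 24, 65], "roll": 0, "gripper": 1},
    {"slide": [-154, 24, 65], "roll": 0, "gripper": 1},
    {"slide": [-154, 24, 65], "roll": 0, "gripper": 1}
  ]
}}

```text
clock: 2.6
position: [0.5093, -0.3758, 0.1619]
ee_rot: [-2.142, -2.298, 0.0]
force: [-0.3, 0.1, 0.5]
width: 1.001
```

```bash
cat > look.py <<'E'
import sys
from h import *
from cell import arm
n=sys.argv[1];tag=sys.argv[2];b=[int(a) for a in sys.argv[3:7]];k=float(sys.argv[7])
d=arm.get_image(n);pickle.dump(d,open(n+"_"+tag+".pkl","wb"));crop(d,*b,k,n+"_"+tag)
E
python3 look.py scene a 250 230 450 410 3.3; python3 look.py top a 360 180 510 310 5;python3 mv.py .507 -.379 .052 4
```

```text
pos [ 0.5097 -0.3761  0.1628] jaw 4.04 tilt 0.08 clock 2.7 w 1.0 F [ 0.3 -0.2 -0.5]
slide [ -2.6  -3.1 110.8] roll 0.0006
Rt xyz [[-0.07, 0.998, 0.001], [0.998, 0.07, -0.001], [-0.001, 0.001, -1.0]]
```

View pics/scene_a.png

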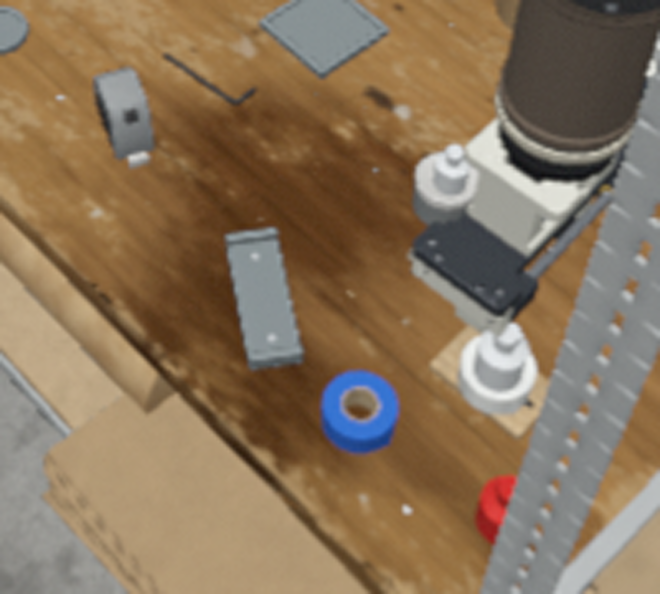

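Emit:
{"method": "jog_arm", "body": {
  "increments": [
    {"slide": [-2.6, -3, 15], "roll": 0, "gripper": 1},
    {"slide": [-2.6, -3, 40], "roll": 0, "gripper": 1},
    {"slide": [-2.6, -3, 65], "roll": 0, "gripper": 1},
    {"slide": [-2.6, -3, 85], "roll": 0, "gripper": 1},
    {"slide": [-2.6, -3, 98], "roll": 0, "gripper": 1},
    {"slide": [-2.6, -3, 106], "roll": 0, "gripper": 1},
    {"slide": [-2.6, -3, 110.5], "roll": 0, "gripper": 1},
    {"slide": [-2.6, -3, 110.5], "roll": 0, "gripper": 1},
    {"slide": [-2.6, -3, 110.5], "roll": 0, "gripper": 0.6},
    {"slide": [-2.6, -3, 110.5], "roll": 0, "gripper": 0.55}
  ],
  "newtons": 25
}}

```text
clock: 3.53
position: [0.507, -0.3794, 0.0524]
ee_rot: [2.141, 2.296, 0.001]
force: [-1.1, -0.1, -0.3]
width: 0.902
```

```bash
python3 mv.py .507 -.379 .052 4; python3 look.py scene b 330 260 450 380 5
```

```text
pos [ 0.507  -0.3794  0.0524] jaw 4.01 tilt 0.1 clock 3.5333 w 0.902 F [-1.1 -0.1 -0.3]
slide [0.4 0.  0.4] roll 0.0001
Rt xyz [[-0.07, 0.998, 0.002], [0.998, 0.07, -0.001], [-0.001, 0.001, -1.0]]
```

View pics/scene_b.png

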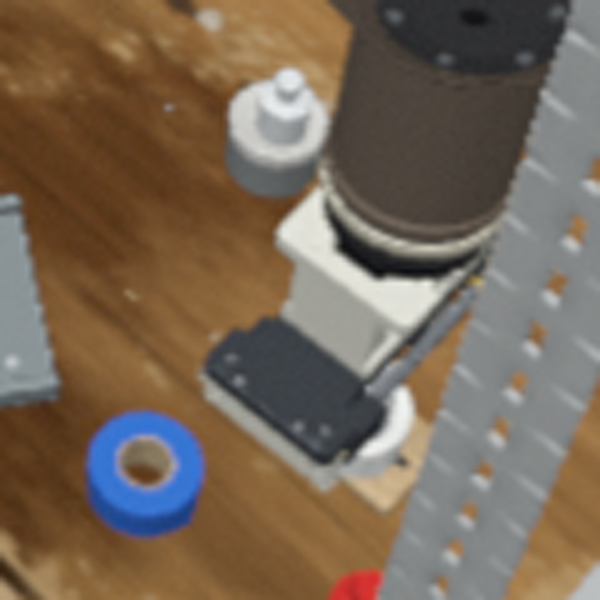

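Emit:
{"method": "jog_arm", "body": {
  "increments": [
    {"slide": [0, 0, 0], "roll": 0, "gripper": 0.35},
    {"slide": [0, 0, 0], "roll": 0, "gripper": 0.3},
    {"slide": [0, 0, 0], "roll": 0, "gripper": 0.3},
    {"slide": [0, 0, 0], "roll": 0, "gripper": 0.3},
    {"slide": [0, 0, 0], "roll": 0, "gripper": 0.3},
    {"slide": [0, 0, 0], "roll": 0, "gripper": 0.3},
    {"slide": [0, 0, 0], "roll": 0, "gripper": 0.3},
    {"slide": [0, 0, 0], "roll": 0, "gripper": 0.3},
    {"slide": [0, 0, 0], "roll": 0, "gripper": 0.3},
    {"slide": [0, 0, 0], "roll": 0, "gripper": 0.3}
  ]
}}

```text
clock: 4.42
position: [0.5069, -0.3789, 0.0514]
ee_rot: [2.142, 2.298, 0.001]
force: [2.6, 0.0, 1.6]
width: 0.391
```

Emit:
{"method": "jog_arm", "body": {
  "increments": [
    {"slide": [0, 0, 0], "roll": 0, "gripper": 0.3},
    {"slide": [0, 0, -2], "roll": 0, "gripper": 0.3},
    {"slide": [0, 0, -6], "roll": 0, "gripper": 0.3},
    {"slide": [0, 0, -14], "roll": 0, "gripper": 0.3},
    {"slide": [0, 0, -30], "roll": 0, "gripper": 0.3},
    {"slide": [0, 0, -50], "roll": 0, "gripper": 0.3},
    {"slide": [0, 0, -70], "roll": 0, "gripper": 0.3},
    {"slide": [0, 0, -86], "roll": 0, "gripper": 0.3},
    {"slide": [0, 0, -96], "roll": 0, "gripper": 0.3},
    {"slide": [0, 0, -100], "roll": 0, "gripper": 0.3}
  ]
}}

```text
clock: 5.25
position: [0.5065, -0.3794, 0.153]
ee_rot: [2.142, 2.296, 0.0]
force: [-0.3, -0.9, -4.8]
width: 0.392
```

```bash
python3 mv.py .488 .414 .12 4; python3 look.py scene c 330 240 450 380 4.2
```

```text
pos [ 0.5065 -0.3794  0.153 ] jaw 3.98 tilt 0.1 clock 5.25 w 0.392 F [-0.3 -0.9 -4.8]
slide [792.8  36.7  32.2] roll -0.0003
Rt xyz [[-0.069, 0.998, 0.002], [0.998, 0.069, -0.001], [-0.001, 0.001, -1.0]]
```

View pics/scene_c.png

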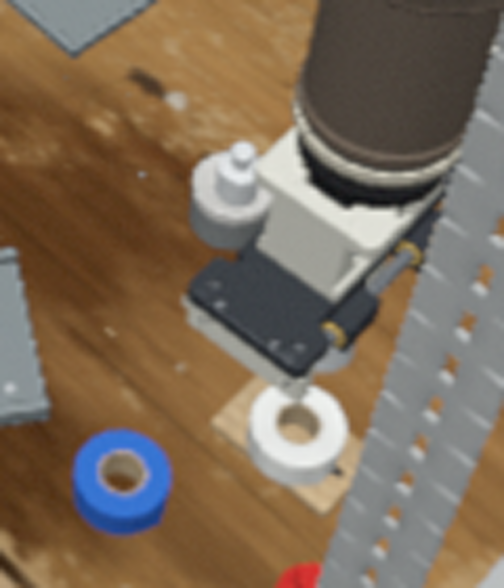

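Emit:
{"method": "jog_arm", "body": {
  "increments": [
    {"slide": [10, 0, 0], "roll": 0, "gripper": 0.3},
    {"slide": [30, 1, 0], "roll": 0, "gripper": 0.3},
    {"slide": [65, 3, 0], "roll": 0, "gripper": 0.3},
    {"slide": [100, 5, 0], "roll": 0, "gripper": 0.3},
    {"slide": [135, 6, 0], "roll": 0, "gripper": 0.3},
    {"slide": [170, 8, 0], "roll": 0, "gripper": 0.3},
    {"slide": [205, 9, 0], "roll": 0, "gripper": 0.3},
    {"slide": [240, 11, 0], "roll": 0, "gripper": 0.3},
    {"slide": [275, 13, 0], "roll": 0, "gripper": 0.3},
    {"slide": [310, 14, 0], "roll": 0, "gripper": 0.3}
  ]
}}

```text
clock: 6.13
position: [0.4972, -0.0661, 0.1502]
ee_rot: [-2.141, -2.297, 0.002]
force: [0.3, 0.1, -5.5]
width: 0.393
```

Emit:
{"method": "jog_arm", "body": {
  "increments": [
    {"slide": [35, 2, 0], "roll": 0, "gripper": 0.3},
    {"slide": [70, 3, 0], "roll": 0, "gripper": 0.3},
    {"slide": [105, 5, 0], "roll": 0, "gripper": 0.3},
    {"slide": [140, 6, 0], "roll": 0, "gripper": 0.3},
    {"slide": [175, 8, 0], "roll": 0, "gripper": 0.3},
    {"slide": [210, 10, 0], "roll": 0, "gripper": 0.3},
    {"slide": [245, 11, 0], "roll": 0, "gripper": 0.3},
    {"slide": [280, 13, 0], "roll": 0, "gripper": 0.3},
    {"slide": [315, 15, 0], "roll": 0, "gripper": 0.3},
    {"slide": [350, 16, 0], "roll": 0, "gripper": 0.3}
  ]
}}

```text
clock: 6.97
position: [0.4884, 0.2834, 0.15]
ee_rot: [-2.141, -2.298, 0.003]
force: [1.4, -0.0, -4.8]
width: 0.392
```

Emit:
{"method": "jog_arm", "body": {
  "increments": [
    {"slide": [33, 2, 0], "roll": 0, "gripper": 0.3},
    {"slide": [66, 3, 5], "roll": 0, "gripper": 0.3},
    {"slide": [95, 5, 15], "roll": 0, "gripper": 0.3},
    {"slide": [115, 6, 28], "roll": 0, "gripper": 0.3},
    {"slide": [128, 6, 42], "roll": 0, "gripper": 0.3},
    {"slide": [133, 6, 55], "roll": 0, "gripper": 0.3},
    {"slide": [133, 6, 65], "roll": 0, "gripper": 0.3},
    {"slide": [133, 6, 73], "roll": 0, "gripper": 0.3},
    {"slide": [133, 6, 78], "roll": 0, "gripper": 0.3},
    {"slide": [133, 6, 80], "roll": 0, "gripper": 0.3}
  ]
}}

```text
clock: 7.8
position: [0.487, 0.4129, 0.0705]
ee_rot: [2.144, 2.295, -0.002]
force: [1.1, 0.8, -5.2]
width: 0.39
```

```bash
python3 mv.py .488 .414 .022 4; python3 look.py scene d 150 150 270 270 5;python3 look.py top d 110 200 230 320 5
```

```text
pos [0.487  0.4129 0.0705] jaw 3.89 tilt 0.09 clock 7.8 w 0.39 F [ 1.1  0.8 -5.2]
slide [ 1.1  1.1 48.5] roll -0.0019
Rt xyz [[-0.068, 0.998, -0.001], [0.998, 0.068, -0.001], [-0.001, -0.001, -1.0]]
```

View pics/scene_d.png

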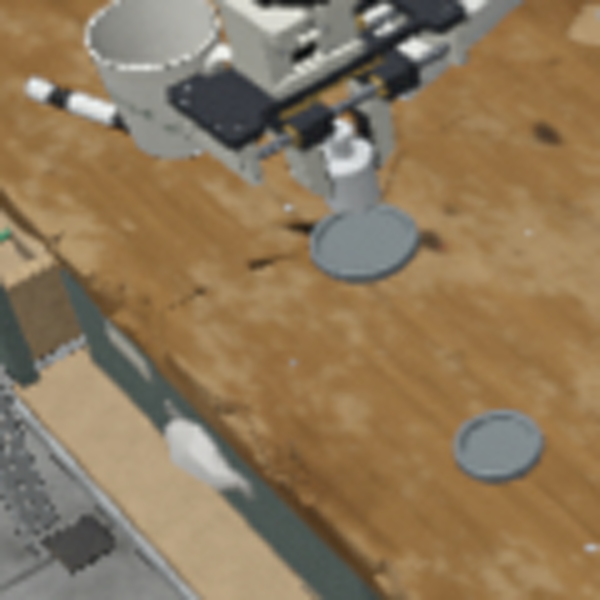

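View pics/top_d.png

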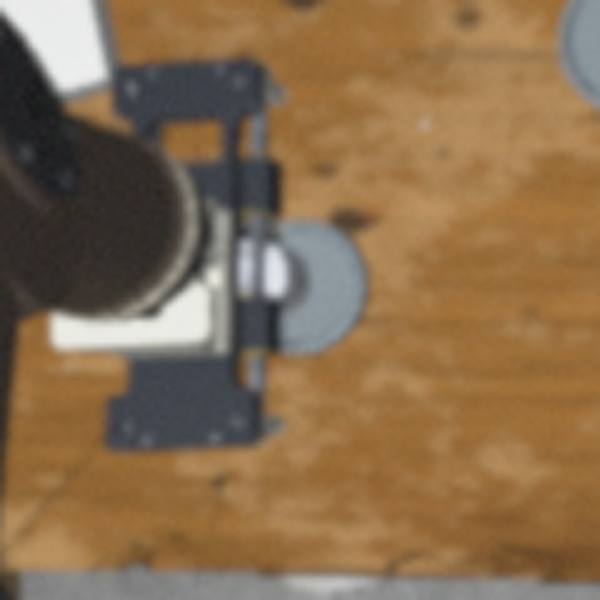

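Emit:
{"method": "jog_arm", "body": {
  "increments": [
    {"slide": [1, 1, 8], "roll": 0, "gripper": 0.3},
    {"slide": [1, 1, 18], "roll": 0, "gripper": 0.3},
    {"slide": [1, 1, 28], "roll": 0, "gripper": 0.3},
    {"slide": [1, 1, 36], "roll": 0, "gripper": 0.3},
    {"slide": [1, 1, 41], "roll": 0, "gripper": 0.3},
    {"slide": [1, 1, 44], "roll": 0, "gripper": 0.3},
    {"slide": [1, 1, 46], "roll": 0, "gripper": 0.3},
    {"slide": [1, 1, 47], "roll": 0, "gripper": 0.3},
    {"slide": [1, 1, 48], "roll": 0, "gripper": 0.3},
    {"slide": [1, 1, 48], "roll": 0, "gripper": 0.3}
  ]
}}

```text
clock: 8.73
position: [0.4879, 0.4159, 0.0234]
ee_rot: [-2.142, -2.298, -0.001]
force: [0.0, 0.0, -4.9]
width: 0.393
```

Emit:
{"method": "jog_arm", "body": {
  "increments": [
    {"slide": [0, 0, 0.5], "roll": 0, "gripper": 0.3},
    {"slide": [0, 0, 1], "roll": 0, "gripper": 0.3},
    {"slide": [0, 0, 1.3], "roll": 0, "gripper": 0.3},
    {"slide": [0, 0, 1.6], "roll": 0, "gripper": 0.3},
    {"slide": [0, 0, 1.9], "roll": 0, "gripper": 0.3},
    {"slide": [0, 0, 2], "roll": 0, "gripper": 0.3},
    {"slide": [0, 0, 2], "roll": 0, "gripper": 0.3},
    {"slide": [0, 0, 2], "roll": 0, "gripper": 0.3},
    {"slide": [0, 0, 2], "roll": 0, "gripper": 0.3},
    {"slide": [0, 0, 2], "roll": 0, "gripper": 0.3}
  ]
}}

```text
clock: 9.57
position: [0.4879, 0.416, 0.0215]
ee_rot: [-2.142, -2.298, -0.001]
force: [-1.1, -0.7, 0.1]
width: 0.388
```

Emit:
{"method": "jog_arm", "body": {
  "increments": [
    {"slide": [0, 0, 0.3], "roll": 0, "gripper": 0.39},
    {"slide": [0, 0, 0.3], "roll": 0, "gripper": 0.45},
    {"slide": [0, 0, 0.3], "roll": 0, "gripper": 0.55},
    {"slide": [0, 0, 0.3], "roll": 0, "gripper": 0.7},
    {"slide": [0, 0, 0.3], "roll": 0, "gripper": 0.8},
    {"slide": [0, 0, 0.3], "roll": 0, "gripper": 0.8},
    {"slide": [0, 0, 0.3], "roll": 0, "gripper": 0.8},
    {"slide": [0, 0, -5], "roll": 0, "gripper": 0.8},
    {"slide": [0, 0, -20], "roll": 0, "gripper": 0.9},
    {"slide": [0, 0, -50], "roll": 0, "gripper": 1}
  ]
}}

```text
clock: 10.4
position: [0.486, 0.4145, 0.0692]
ee_rot: [-2.142, -2.298, 0.009]
force: [0.1, 1.0, -0.1]
width: 0.897
```

Emit:
{"method": "jog_arm", "body": {
  "increments": [
    {"slide": [0, 0, -35], "roll": 0, "gripper": 1},
    {"slide": [0, 0, -70], "roll": 0, "gripper": 1},
    {"slide": [-35, 0, -75], "roll": 0, "gripper": 1},
    {"slide": [-75, 0, -75], "roll": 0, "gripper": 1},
    {"slide": [-115, 0, -75], "roll": 0, "gripper": 1},
    {"slide": [-155, 0, -75], "roll": 0, "gripper": 1},
    {"slide": [-195, 0, -75], "roll": 0, "gripper": 1},
    {"slide": [-235, 0, -75], "roll": 0, "gripper": 1},
    {"slide": [-275, 0, -75], "roll": 0, "gripper": 1},
    {"slide": [-315, 0, -75], "roll": 0, "gripper": 1}
  ]
}}

```text
clock: 11.23
position: [0.5097, 0.0997, 0.1468]
ee_rot: [2.142, 2.298, 0.001]
force: [0.7, 0.3, -0.2]
width: 1.001
```

```bash
python3 mv.py .5105 -.375 .15 4; python3 look.py top e 110 160 510 310 2;python3 - <<'E'
from h import *
d=load("top_e")
crop(d,130,220,210,290,7,"tw");crop(d,420,220,500,290,8,"tr")
E
```

```text
pos [0.5097 0.0997 0.1468] jaw 4.01 tilt 0.05 clock 11.2333 w 1.001 F [ 0.7  0.3 -0.2]
slide [-473.6  -32.4   -3.4] roll 0.0001
Rt xyz [[-0.07, 0.998, 0.001], [0.998, 0.07, 0.001], [0.001, 0.001, -1.0]]
```

View pics/tw.png

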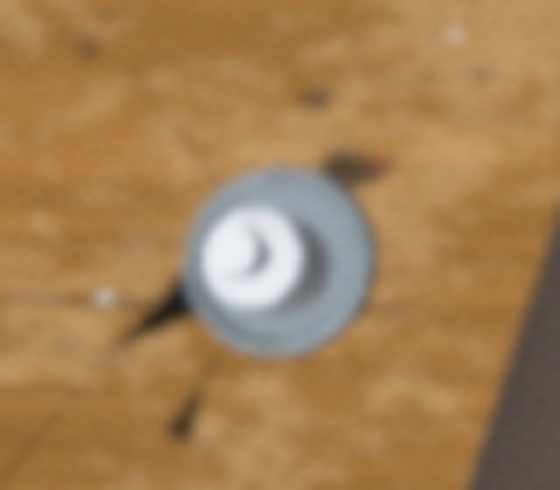

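View pics/tr.png

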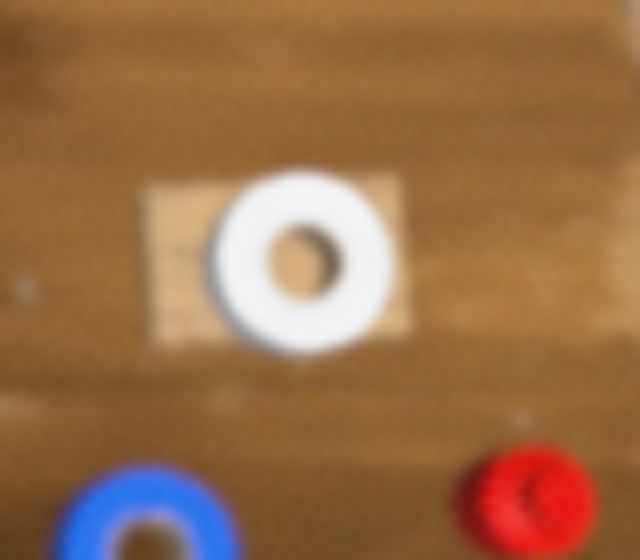

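```bash
python3 - <<'E'
from h import *
d=load("top_e");q=lambda u0,v0,k,x,y,z:p2w(d,u0+(x+.5)/k-.5,v0+(y+.5)/k-.5,z).round(4)
print("bw",q(130,220,7,253,257,.046),"roll",q(420,220,8,303,263,.036))
B=np.array([q(420,220,8,*c,.01) for c in((147,184),(402,174),(410,332),(157,349))]);print(B.mean(0))
e=(B[1]+B[2]-B[0]-B[3])/2;print(np.degrees(np.arctan2(e[1],e[0])),np.linalg.norm(e))
print("DM",q(130,220,7,280,262,.01))
P=cloud(d)
m=(np.hypot(P[...,0]-.51,P[...,1]+.376)<.05)&(P[...,2]>.03)&(P[...,2]<.042);x=P[m];print((x.min(0)+x.max(0))/2,x[:,2].std(),x.max(0)-x.min(0))
E
```

```text
bw [0.4859 0.4126 0.046 ] roll [ 0.5096 -0.3765  0.036 ]
[ 0.514075 -0.37585   0.01    ]
-86.2351207682391 0.08909226958608699
DM [0.488  0.4148 0.01  ]
[ 0.51092456 -0.37695005  0.03533122] 0.0022564631471090305 [0.05555668 0.06021595 0.0106502 ]
```

Emit:
{"method": "jog_arm", "body": {
  "increments": [
    {"slide": [-40, -3, 0], "roll": 0, "gripper": 1},
    {"slide": [-80, -6, 0], "roll": 0, "gripper": 1},
    {"slide": [-120, -9, 0], "roll": 0, "gripper": 1},
    {"slide": [-160, -12, 0], "roll": 0, "gripper": 1},
    {"slide": [-200, -15, 0], "roll": 0, "gripper": 1},
    {"slide": [-240, -18, 0], "roll": 0, "gripper": 1},
    {"slide": [-280, -21, 0], "roll": 0, "gripper": 1},
    {"slide": [-320, -23, 0], "roll": 0, "gripper": 1},
    {"slide": [-360, -26, 0], "roll": 0, "gripper": 1},
    {"slide": [-400, -28, 0], "roll": 0, "gripper": 1}
  ],
  "newtons": 10
}}

```text
clock: 12.12
position: [0.5096, -0.3012, 0.1467]
ee_rot: [2.142, 2.298, 0.001]
force: [0.8, 0.3, -0.1]
width: 1.001
```

Emit:
{"method": "jog_arm", "body": {
  "increments": [
    {"slide": [-30, -3, 0], "roll": 0, "gripper": 1},
    {"slide": [-60, -4, 8], "roll": 0, "gripper": 1},
    {"slide": [-75, -5, 25], "roll": 0, "gripper": 1},
    {"slide": [-75, -5, 45], "roll": 0, "gripper": 1},
    {"slide": [-75, -5, 65], "roll": 0, "gripper": 1},
    {"slide": [-75, -5, 80], "roll": 0, "gripper": 1},
    {"slide": [-75, -5, 90], "roll": 0, "gripper": 1},
    {"slide": [-75, -5, 95], "roll": 0, "gripper": 1},
    {"slide": [-75, -5, 95], "roll": 0, "gripper": 1},
    {"slide": [-75, -5, 95], "roll": 0, "gripper": 1}
  ]
}}

```text
clock: 12.95
position: [0.5105, -0.3747, 0.0519]
ee_rot: [2.142, 2.297, 0.0]
force: [0.8, -0.4, 0.8]
width: 1.0
```

```bash
python3 mv.py .510 -.3765 .020 4
```

```text
pos [ 0.5105 -0.3747  0.0519] jaw 4.01 tilt 0.04 clock 12.95 w 1.0 F [ 0.8 -0.4  0.8]
slide [-1.7 -0.6 31.9] roll 0.0003
Rt xyz [[-0.07, 0.998, 0.001], [0.998, 0.07, -0.0], [-0.0, 0.001, -1.0]]
```

Emit:
{"method": "jog_arm", "body": {
  "increments": [
    {"slide": [-1.5, -0.5, 8], "roll": 0, "gripper": 1},
    {"slide": [-1.5, -0.5, 18], "roll": 0, "gripper": 1},
    {"slide": [-1.5, -0.5, 26], "roll": 0, "gripper": 1},
    {"slide": [-1.5, -0.5, 31], "roll": 0, "gripper": 1},
    {"slide": [-1.5, -0.5, 32], "roll": 0, "gripper": 0.8},
    {"slide": [-1.5, -0.5, 32], "roll": 0, "gripper": 0.7},
    {"slide": [-1.5, -0.5, 32], "roll": 0, "gripper": 0.65},
    {"slide": [-1.5, -0.5, 32], "roll": 0, "gripper": 0.6},
    {"slide": [-1.5, -0.5, 32], "roll": 0, "gripper": 0.55},
    {"slide": [-1.5, -0.5, 32], "roll": 0, "gripper": 0.55}
  ]
}}

```text
clock: 13.78
position: [0.5099, -0.3762, 0.0196]
ee_rot: [2.142, 2.297, 0.0]
force: [-0.8, -0.0, 1.9]
width: 0.623
```

Emit:
{"method": "jog_arm", "body": {
  "increments": [
    {"slide": [0, 0, 0], "roll": 0, "gripper": 0.55},
    {"slide": [0, 0, 0], "roll": 0, "gripper": 0.55},
    {"slide": [0, 0, 0], "roll": 0, "gripper": 0.55},
    {"slide": [0, 0, -2], "roll": 0, "gripper": 0.55},
    {"slide": [0, 0, -6], "roll": 0, "gripper": 0.55},
    {"slide": [0, 0, -15], "roll": 0, "gripper": 0.55},
    {"slide": [0, 0, -35], "roll": 0, "gripper": 0.55},
    {"slide": [0, 0, -60], "roll": 0, "gripper": 0.55},
    {"slide": [0, 0, -80], "roll": 0, "gripper": 0.55},
    {"slide": [0, 0, -90], "roll": 0, "gripper": 0.55}
  ]
}}

```text
clock: 14.62
position: [0.5105, -0.3772, 0.1125]
ee_rot: [2.14, 2.295, 0.001]
force: [0.4, -0.2, -0.5]
width: 0.623
```

```bash
python3 mv.py .6323 .2316 .11 4; python3 look.py scene f 330 240 450 380 4.2
```

```text
pos [ 0.5105 -0.3772  0.1125] jaw 3.99 tilt 0.2 clock 14.6167 w 0.623 F [ 0.4 -0.2 -0.5]
slide [598.8 163.9   1.6] roll -0.0002
Rt xyz [[-0.07, 0.998, 0.003], [0.998, 0.07, -0.002], [-0.002, 0.003, -1.0]]
```

View pics/scene_f.png

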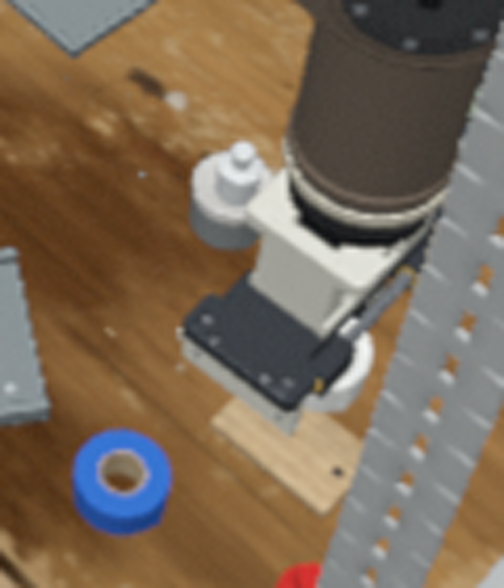

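Emit:
{"method": "jog_arm", "body": {
  "increments": [
    {"slide": [8, 0, -12], "roll": 0, "gripper": 0.55},
    {"slide": [25, 2, -30], "roll": 0, "gripper": 0.55},
    {"slide": [60, 8, -40], "roll": 0, "gripper": 0.55},
    {"slide": [97, 15, -40], "roll": 0, "gripper": 0.55},
    {"slide": [134, 24, -40], "roll": 0, "gripper": 0.55},
    {"slide": [171, 34, -40], "roll": 0, "gripper": 0.55},
    {"slide": [208, 45, -40], "roll": 0, "gripper": 0.55},
    {"slide": [245, 56, -40], "roll": 0, "gripper": 0.55},
    {"slide": [282, 67, -40], "roll": 0, "gripper": 0.55},
    {"slide": [319, 78, -40], "roll": 0, "gripper": 0.55}
  ]
}}

```text
clock: 15.5
position: [0.5643, -0.0497, 0.1487]
ee_rot: [-2.141, -2.297, 0.001]
force: [1.0, 0.1, 0.2]
width: 0.624
```

Emit:
{"method": "jog_arm", "body": {
  "increments": [
    {"slide": [36, 11, 0], "roll": 0, "gripper": 0.55},
    {"slide": [72, 22, 0], "roll": 0, "gripper": 0.55},
    {"slide": [108, 33, 0], "roll": 0, "gripper": 0.55},
    {"slide": [144, 44, 0], "roll": 0, "gripper": 0.55},
    {"slide": [180, 55, 0], "roll": 0, "gripper": 0.55},
    {"slide": [215, 66, 0], "roll": 0, "gripper": 0.55},
    {"slide": [245, 76, 10], "roll": 0, "gripper": 0.55},
    {"slide": [265, 82, 25], "roll": 0, "gripper": 0.55},
    {"slide": [277, 85, 45], "roll": 0, "gripper": 0.55},
    {"slide": [280, 86, 65], "roll": 0, "gripper": 0.55}
  ]
}}

```text
clock: 16.33
position: [0.6302, 0.2375, 0.0825]
ee_rot: [-2.136, -2.301, -0.0]
force: [0.2, -0.4, -0.7]
width: 0.619
```

```bash
python3 mv.py .6323 .2316 .0155 4; python3 look.py scene g 220 130 340 250 5
```

```text
pos [0.6302 0.2375 0.0825] jaw 4.27 tilt 0.11 clock 16.3333 w 0.619 F [ 0.2 -0.4 -0.7]
slide [-6.1  1.8 67. ] roll 0.0048
Rt xyz [[-0.075, 0.997, -0.001], [0.997, 0.075, 0.001], [0.001, -0.001, -1.0]]
```

View pics/scene_g.png

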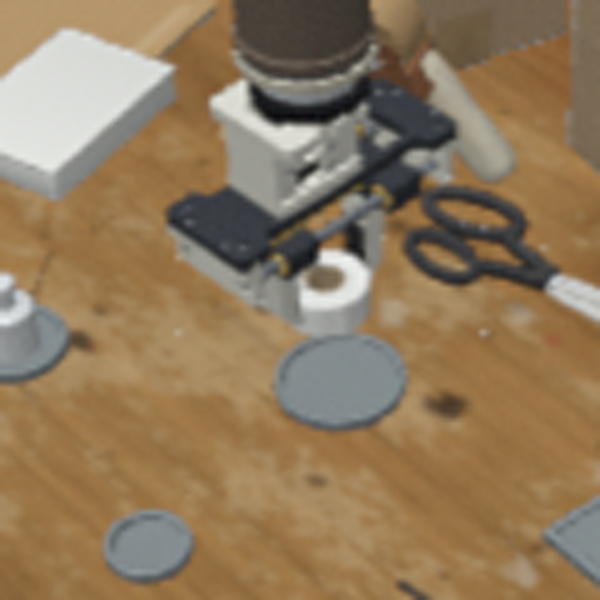

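Emit:
{"method": "jog_arm", "body": {
  "increments": [
    {"slide": [0, 0, 5], "roll": 0, "gripper": 0.55},
    {"slide": [0, 0, 12], "roll": 0, "gripper": 0.55},
    {"slide": [0, 0, 22], "roll": 0, "gripper": 0.55},
    {"slide": [0, 0, 30], "roll": 0, "gripper": 0.55},
    {"slide": [0, 0, 38], "roll": 0, "gripper": 0.55},
    {"slide": [0, 0, 44], "roll": 0, "gripper": 0.55},
    {"slide": [0, 0, 48], "roll": 0, "gripper": 0.55},
    {"slide": [0, 0, 50], "roll": 0, "gripper": 0.55},
    {"slide": [0, 0, 50], "roll": 0, "gripper": 0.55},
    {"slide": [0, 0, 50], "roll": 0, "gripper": 0.55}
  ]
}}

```text
clock: 17.22
position: [0.6316, 0.2329, 0.0344]
ee_rot: [2.143, 2.297, 0.0]
force: [-0.2, -0.2, -0.5]
width: 0.62
```

```bash
python3 mv.py .6323 .2316 .0155 4
```

```text
pos [0.6316 0.2329 0.0344] jaw 4.0 tilt 0.02 clock 17.2167 w 0.62 F [-0.2 -0.2 -0.5]
slide [-1.3  0.6 18.9] roll -0.0
Rt xyz [[-0.07, 0.998, 0.0], [0.998, 0.07, 0.0], [0.0, 0.0, -1.0]]
```

Emit:
{"method": "jog_arm", "body": {
  "increments": [
    {"slide": [-1, 0.5, 6], "roll": 0, "gripper": 0.55},
    {"slide": [-1, 0.5, 11], "roll": 0, "gripper": 0.55},
    {"slide": [-1, 0.5, 15], "roll": 0, "gripper": 0.55},
    {"slide": [-1, 0.5, 17], "roll": 0, "gripper": 0.55},
    {"slide": [-1, 0.5, 18.5], "roll": 0, "gripper": 0.55},
    {"slide": [-1, 0.5, 19.2], "roll": 0, "gripper": 0.55},
    {"slide": [-1, 0.5, 19.6], "roll": 0, "gripper": 0.55},
    {"slide": [-1, 0.5, 19.6], "roll": 0, "gripper": 0.55},
    {"slide": [-1, 0.5, 19.6], "roll": 0, "gripper": 0.55},
    {"slide": [-1, 0.5, 19.6], "roll": 0, "gripper": 0.55}
  ]
}}

```text
clock: 18.05
position: [0.6322, 0.232, 0.0148]
ee_rot: [2.142, 2.298, 0.001]
force: [-1.0, 0.4, -0.6]
width: 0.62
```

Emit:
{"method": "jog_arm", "body": {
  "increments": [
    {"slide": [0, 0, 0.3], "roll": 0, "gripper": 0.55},
    {"slide": [0, 0, 0.6], "roll": 0, "gripper": 0.55},
    {"slide": [0, 0, 0.6], "roll": 0, "gripper": 0.65},
    {"slide": [0, 0, 0.6], "roll": 0, "gripper": 0.75},
    {"slide": [0, 0, 0.6], "roll": 0, "gripper": 0.85},
    {"slide": [0, 0, 0.6], "roll": 0, "gripper": 1},
    {"slide": [0, 0, 0.6], "roll": 0, "gripper": 1},
    {"slide": [0, 0, -8], "roll": 0, "gripper": 1},
    {"slide": [0, 0, -30], "roll": 0, "gripper": 1},
    {"slide": [0, 0, -60], "roll": 0, "gripper": 1}
  ]
}}

```text
clock: 18.88
position: [0.6304, 0.2314, 0.0736]
ee_rot: [-2.141, -2.297, 0.006]
force: [0.7, 1.3, 0.2]
width: 0.999
```

```bash
python3 mv.py .611 -.236 .14 4
```

```text
pos [0.6304 0.2314 0.0736] jaw 4.0 tilt 0.24 clock 18.8833 w 0.999 F [0.7 1.3 0.2]
slide [-465.   -52.2  -65.4] roll 0.0
Rt xyz [[-0.07, 0.998, -0.004], [0.998, 0.07, -0.002], [-0.002, -0.004, -1.0]]
```

Emit:
{"method": "jog_arm", "body": {
  "increments": [
    {"slide": [-5, 0, -35], "roll": 0, "gripper": 1},
    {"slide": [-30, -4, -65], "roll": 0, "gripper": 1},
    {"slide": [-70, -9, -70], "roll": 0, "gripper": 1},
    {"slide": [-110, -13, -70], "roll": 0, "gripper": 1},
    {"slide": [-150, -17, -70], "roll": 0, "gripper": 1},
    {"slide": [-190, -21, -70], "roll": 0, "gripper": 1},
    {"slide": [-230, -25, -70], "roll": 0, "gripper": 1},
    {"slide": [-270, -29, -70], "roll": 0, "gripper": 1},
    {"slide": [-300, -33, -70], "roll": 0, "gripper": 1},
    {"slide": [-320, -37, -70], "roll": 0, "gripper": 1}
  ],
  "newtons": 20
}}

```text
clock: 19.72
position: [0.6169, -0.0948, 0.1458]
ee_rot: [2.146, 2.292, -0.001]
force: [-0.1, -0.3, -0.1]
width: 1.0
```

```bash
python3 look.py top h 190 160 290 260 6;python3 look.py scene h 240 170 420 310 4; python3 mv.py .611 -.236 .14 4
python3 - <<'E'
from h import *
d=load("top_h");crop(d,370,180,440,250,8,"lw_h")
E
```

```text
pos [ 0.6165 -0.0959  0.1459] jaw 3.58 tilt 0.15 clock 19.8167 w 1.0 F [-0.5  0.  -0.5]
slide [-139.5  -14.2    6.2] roll -0.0073
Rt xyz [[-0.062, 0.998, 0.001], [0.998, 0.062, -0.003], [-0.003, 0.001, -1.0]]
```

View pics/top_h.png

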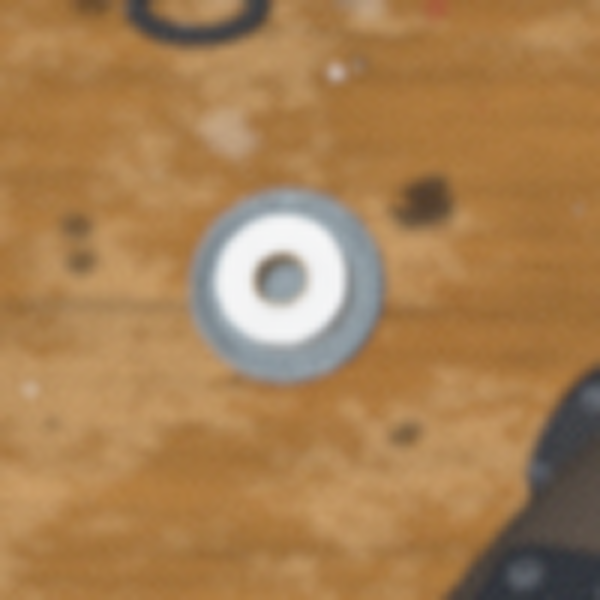

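View pics/lw_h.png

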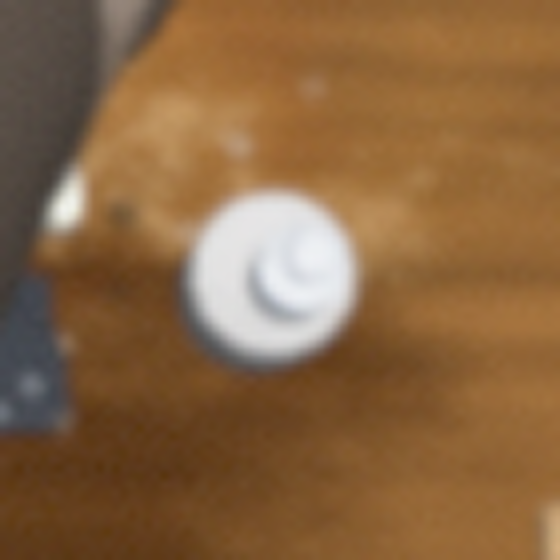

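Emit:
{"method": "jog_arm", "body": {
  "increments": [
    {"slide": [-35, -4, 0], "roll": 0, "gripper": 1},
    {"slide": [-70, -7, 0], "roll": 0, "gripper": 1},
    {"slide": [-105, -11, 0], "roll": 0, "gripper": 1},
    {"slide": [-130, -14, 0], "roll": 0, "gripper": 1},
    {"slide": [-139, -14, 10], "roll": 0, "gripper": 1},
    {"slide": [-139, -14, 28], "roll": 0, "gripper": 1},
    {"slide": [-139, -14, 45], "roll": 0, "gripper": 1},
    {"slide": [-139, -14, 55], "roll": 0, "gripper": 1},
    {"slide": [-139, -14, 60], "roll": 0, "gripper": 1},
    {"slide": [-139, -14, 60], "roll": 0, "gripper": 1}
  ]
}}

```text
clock: 20.65
position: [0.613, -0.2281, 0.0836]
ee_rot: [-2.14, -2.298, 0.001]
force: [-0.0, 0.3, 0.5]
width: 1.003
```

```bash
python3 mv.py .611 -.236 .053 4
```

```text
pos [ 0.613  -0.2281  0.0836] jaw 4.08 tilt 0.11 clock 20.65 w 1.003 F [-0.   0.3  0.5]
slide [-7.7 -2.5 30.6] roll 0.0013
Rt xyz [[-0.071, 0.997, -0.002], [0.997, 0.071, 0.001], [0.001, -0.002, -1.0]]
```

Emit:
{"method": "jog_arm", "body": {
  "increments": [
    {"slide": [-4, -1.5, 5], "roll": 0, "gripper": 1},
    {"slide": [-7.7, -2.5, 12], "roll": 0, "gripper": 1},
    {"slide": [-7.7, -2.5, 20], "roll": 0, "gripper": 1},
    {"slide": [-7.7, -2.5, 26], "roll": 0, "gripper": 1},
    {"slide": [-7.7, -2.5, 29], "roll": 0, "gripper": 1},
    {"slide": [-7.7, -2.5, 30.5], "roll": 0, "gripper": 1},
    {"slide": [-7.7, -2.5, 30.5], "roll": 0, "gripper": 0.8},
    {"slide": [-7.7, -2.5, 30.5], "roll": 0, "gripper": 0.6},
    {"slide": [-7.7, -2.5, 30.5], "roll": 0, "gripper": 0.4},
    {"slide": [-7.7, -2.5, 30.5], "roll": 0, "gripper": 0.2}
  ]
}}

```text
clock: 21.48
position: [0.6115, -0.2374, 0.0544]
ee_rot: [2.142, 2.297, 0.0]
force: [-0.6, 0.3, 0.0]
width: 0.759
```

Emit:
{"method": "jog_arm", "body": {
  "increments": [
    {"slide": [0, 0, 0], "roll": 0, "gripper": 0.2},
    {"slide": [0, 0, 0], "roll": 0, "gripper": 0.2},
    {"slide": [0, 0, 0], "roll": 0, "gripper": 0.2},
    {"slide": [0, 0, 0], "roll": 0, "gripper": 0.2},
    {"slide": [0, 0, 0], "roll": 0, "gripper": 0.2},
    {"slide": [0, 0, 0], "roll": 0, "gripper": 0.2},
    {"slide": [0, 0, 0], "roll": 0, "gripper": 0.2},
    {"slide": [0, 0, 0], "roll": 0, "gripper": 0.2},
    {"slide": [0, 0, 0], "roll": 0, "gripper": 0.2},
    {"slide": [0, 0, 0], "roll": 0, "gripper": 0.2}
  ]
}}

```text
clock: 22.32
position: [0.6113, -0.2374, 0.0541]
ee_rot: [2.142, 2.298, 0.0]
force: [0.8, -0.1, -0.3]
width: 0.303
```

Emit:
{"method": "jog_arm", "body": {
  "increments": [
    {"slide": [0, 0, -2], "roll": 0, "gripper": 0.2},
    {"slide": [0, 0, -5], "roll": 0, "gripper": 0.2},
    {"slide": [0, 0, -10], "roll": 0, "gripper": 0.2},
    {"slide": [0, 0, -20], "roll": 0, "gripper": 0.2},
    {"slide": [0, 0, -35], "roll": 0, "gripper": 0.2},
    {"slide": [0, 0, -50], "roll": 0, "gripper": 0.2},
    {"slide": [0, 0, -65], "roll": 0, "gripper": 0.2},
    {"slide": [0, 0, -75], "roll": 0, "gripper": 0.2},
    {"slide": [0, 0, -80], "roll": 0, "gripper": 0.2},
    {"slide": [0, 0, -80], "roll": 0, "gripper": 0.2}
  ]
}}

```text
clock: 23.15
position: [0.6119, -0.2377, 0.1356]
ee_rot: [2.141, 2.296, 0.002]
force: [1.0, 0.1, -1.7]
width: 0.3
```

```bash
python3 mv.py .443 .1956 .11 4; python3 look.py scene i 330 190 450 330 4.2
```

```text
pos [ 0.6119 -0.2377  0.1356] jaw 4.01 tilt 0.13 clock 23.15 w 0.3 F [ 1.   0.1 -1.7]
slide [ 444.1 -138.3   25. ] roll 0.0001
Rt xyz [[-0.07, 0.998, 0.002], [0.998, 0.07, -0.001], [-0.001, 0.002, -1.0]]
```

View pics/scene_i.png

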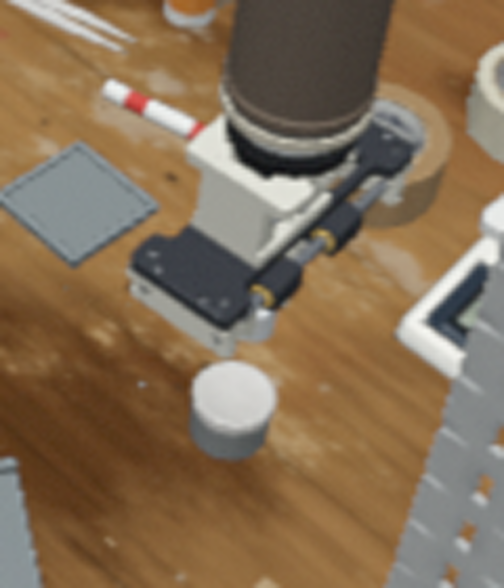

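Emit:
{"method": "jog_arm", "body": {
  "increments": [
    {"slide": [10, -3, 0], "roll": 0, "gripper": 0.2},
    {"slide": [30, -9, 0], "roll": 0, "gripper": 0.2},
    {"slide": [65, -20, 0], "roll": 0, "gripper": 0.2},
    {"slide": [100, -31, 0], "roll": 0, "gripper": 0.2},
    {"slide": [135, -42, 0], "roll": 0, "gripper": 0.2},
    {"slide": [170, -53, 0], "roll": 0, "gripper": 0.2},
    {"slide": [205, -64, 0], "roll": 0, "gripper": 0.2},
    {"slide": [240, -75, 0], "roll": 0, "gripper": 0.2},
    {"slide": [275, -86, 0], "roll": 0, "gripper": 0.2},
    {"slide": [310, -97, 0], "roll": 0, "gripper": 0.2}
  ]
}}

```text
clock: 24.03
position: [0.4907, 0.0671, 0.1334]
ee_rot: [-2.141, -2.297, 0.002]
force: [0.7, -0.1, -2.3]
width: 0.299
```

Emit:
{"method": "jog_arm", "body": {
  "increments": [
    {"slide": [35, -11, 0], "roll": 0, "gripper": 0.2},
    {"slide": [70, -22, 0], "roll": 0, "gripper": 0.2},
    {"slide": [100, -31, 5], "roll": 0, "gripper": 0.2},
    {"slide": [120, -37, 15], "roll": 0, "gripper": 0.2},
    {"slide": [131, -40, 30], "roll": 0, "gripper": 0.2},
    {"slide": [134, -41, 45], "roll": 0, "gripper": 0.2},
    {"slide": [134, -41, 60], "roll": 0, "gripper": 0.2},
    {"slide": [134, -41, 68], "roll": 0, "gripper": 0.2},
    {"slide": [134, -41, 70], "roll": 0, "gripper": 0.2},
    {"slide": [134, -41, 70], "roll": 0, "gripper": 0.2}
  ]
}}

```text
clock: 24.87
position: [0.4419, 0.1954, 0.0636]
ee_rot: [-2.143, -2.297, 0.003]
force: [-0.2, -0.0, -1.6]
width: 0.301
```

```bash
python3 mv.py .443 .1956 .0185 4; python3 look.py scene j 190 180 310 300 5
```

```text
pos [0.4419 0.1954 0.0636] jaw 3.98 tilt 0.09 clock 24.8667 w 0.301 F [-0.2 -0.  -1.6]
slide [ 0.2  1.1 45.1] roll -0.0004
Rt xyz [[-0.069, 0.998, -0.001], [0.998, 0.069, -0.001], [-0.001, -0.001, -1.0]]
```

View pics/scene_j.png

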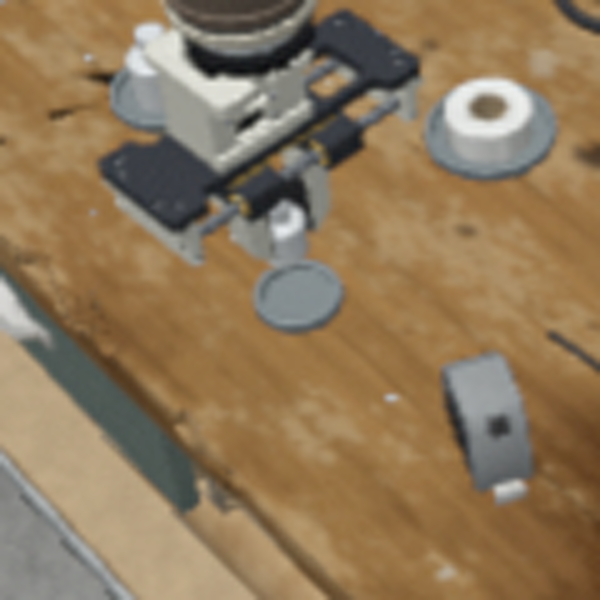

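Emit:
{"method": "jog_arm", "body": {
  "increments": [
    {"slide": [0, 1, 8], "roll": 0, "gripper": 0.2},
    {"slide": [0, 1, 18], "roll": 0, "gripper": 0.2},
    {"slide": [0, 1, 28], "roll": 0, "gripper": 0.2},
    {"slide": [0, 1, 35], "roll": 0, "gripper": 0.2},
    {"slide": [0, 1, 40], "roll": 0, "gripper": 0.2},
    {"slide": [0, 1, 42], "roll": 0, "gripper": 0.2},
    {"slide": [0, 1, 43], "roll": 0, "gripper": 0.2},
    {"slide": [0, 1, 43.5], "roll": 0, "gripper": 0.2},
    {"slide": [0, 1, 43.5], "roll": 0, "gripper": 0.2},
    {"slide": [0, 1, 43.5], "roll": 0, "gripper": 0.2}
  ]
}}

```text
clock: 25.75
position: [0.4438, 0.1961, 0.0209]
ee_rot: [2.142, 2.298, 0.001]
force: [-0.5, 0.0, -1.9]
width: 0.301
```

Emit:
{"method": "jog_arm", "body": {
  "increments": [
    {"slide": [0, 0, 0.3], "roll": 0, "gripper": 0.2},
    {"slide": [0, 0, 0.6], "roll": 0, "gripper": 0.2},
    {"slide": [0, 0, 0.9], "roll": 0, "gripper": 0.2},
    {"slide": [0, 0, 1.2], "roll": 0, "gripper": 0.2},
    {"slide": [0, 0, 1.5], "roll": 0, "gripper": 0.2},
    {"slide": [0, 0, 1.5], "roll": 0, "gripper": 0.2},
    {"slide": [0, 0, 1.5], "roll": 0, "gripper": 0.2},
    {"slide": [0, 0, 1.5], "roll": 0, "gripper": 0.2},
    {"slide": [0, 0, 1.5], "roll": 0, "gripper": 0.2},
    {"slide": [0, 0, 1.5], "roll": 0, "gripper": 0.2}
  ]
}}

```text
clock: 26.58
position: [0.4436, 0.196, 0.0191]
ee_rot: [2.142, 2.298, 0.0]
force: [-1.3, -0.2, -2.2]
width: 0.303
```

Not yet touching; lower a bit more, in small steps.

Emit:
{"method": "jog_arm", "body": {
  "increments": [
    {"slide": [0, 0, 0.2], "roll": 0, "gripper": 0.2},
    {"slide": [0, 0, 0.4], "roll": 0, "gripper": 0.2},
    {"slide": [0, 0, 0.6], "roll": 0, "gripper": 0.2},
    {"slide": [0, 0, 0.8], "roll": 0, "gripper": 0.2},
    {"slide": [0, 0, 1.0], "roll": 0, "gripper": 0.2},
    {"slide": [0, 0, 1.2], "roll": 0, "gripper": 0.2},
    {"slide": [0, 0, 1.2], "roll": 0, "gripper": 0.2},
    {"slide": [0, 0, 1.2], "roll": 0, "gripper": 0.2},
    {"slide": [0, 0, 1.2], "roll": 0, "gripper": 0.2},
    {"slide": [0, 0, 1.2], "roll": 0, "gripper": 0.2}
  ]
}}

```text
clock: 27.42
position: [0.4436, 0.196, 0.0181]
ee_rot: [-2.142, -2.298, -0.0]
force: [-1.5, -0.6, 5.2]
width: 0.301
```

Emit:
{"method": "jog_arm", "body": {
  "increments": [
    {"slide": [0, 0, 0], "roll": 0, "gripper": 0.31},
    {"slide": [0, 0, 0], "roll": 0, "gripper": 0.36},
    {"slide": [0, 0, 0], "roll": 0, "gripper": 0.45},
    {"slide": [0, 0, 0], "roll": 0, "gripper": 0.6},
    {"slide": [0, 0, 0], "roll": 0, "gripper": 0.7},
    {"slide": [0, 0, 0], "roll": 0, "gripper": 0.8},
    {"slide": [0, 0, 0], "roll": 0, "gripper": 0.9},
    {"slide": [0, 0, -5], "roll": 0, "gripper": 1},
    {"slide": [0, 0, -20], "roll": 0, "gripper": 1},
    {"slide": [0, 0, -50], "roll": 0, "gripper": 1}
  ]
}}

```text
clock: 28.25
position: [0.4419, 0.195, 0.0667]
ee_rot: [-2.142, -2.297, 0.007]
force: [-0.0, 0.4, 1.5]
width: 0.891
```

```bash
python3 mv.py .6135 -.231 .14 4
```

```text
pos [0.4419 0.195  0.0667] jaw 4.0 tilt 0.27 clock 28.25 w 0.891 F [-0.   0.4  1.5]
slide [-437.2  141.2  -72.7] roll 0.0
Rt xyz [[-0.07, 0.998, -0.004], [0.998, 0.07, -0.003], [-0.003, -0.004, -1.0]]
```

Emit:
{"method": "jog_arm", "body": {
  "increments": [
    {"slide": [0, 0, -38], "roll": 0, "gripper": 1},
    {"slide": [-20, 7, -70], "roll": 0, "gripper": 1},
    {"slide": [-55, 18, -73], "roll": 0, "gripper": 1},
    {"slide": [-92, 30, -73], "roll": 0, "gripper": 1},
    {"slide": [-130, 42, -73], "roll": 0, "gripper": 1},
    {"slide": [-168, 54, -73], "roll": 0, "gripper": 1},
    {"slide": [-206, 66, -73], "roll": 0, "gripper": 1},
    {"slide": [-244, 78, -73], "roll": 0, "gripper": 1},
    {"slide": [-275, 88, -73], "roll": 0, "gripper": 1},
    {"slide": [-290, 93, -73], "roll": 0, "gripper": 1}
  ]
}}

```text
clock: 29.08
position: [0.5574, -0.0923, 0.1418]
ee_rot: [2.146, 2.29, -0.001]
force: [-0.2, 0.1, 0.1]
width: 1.004
```

```bash
python3 look.py top k 220 240 290 310 7; python3 - <<'E'
from h import *
d=load("top_k");crop(d,370,180,440,250,8,"tin_k")
P=cloud(d)
m=(np.hypot(P[...,0]-.613,P[...,1]+.231)<.05)&(P[...,2]>.036)&(P[...,2]<.046);x=P[m];print(m.sum(),(x.min(0)+x.max(0))/2,x.mean(0),x.max(0)-x.min(0))
E
python3 mv.py .6135 -.231 .14 4
```

```text
298 [ 0.61443776 -0.23198967  0.04108252] [ 0.61454215 -0.23167544  0.04035837] [0.05471902 0.05510134 0.00970743]
pos [ 0.5579 -0.0939  0.1419] jaw 3.63 tilt 0.25 clock 29.1333 w 0.999 F [ 1.1 -2.9  0.7]
slide [-140.3   46.8    2.5] roll -0.0065
Rt xyz [[-0.063, 0.998, 0.002], [0.998, 0.063, -0.004], [-0.004, 0.002, -1.0]]
```

View pics/top_k.png

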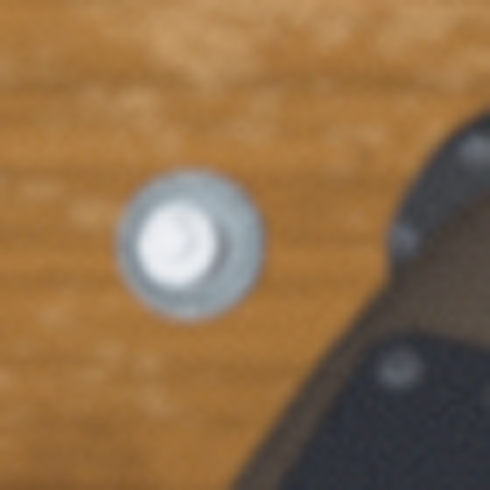

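View pics/tin_k.png

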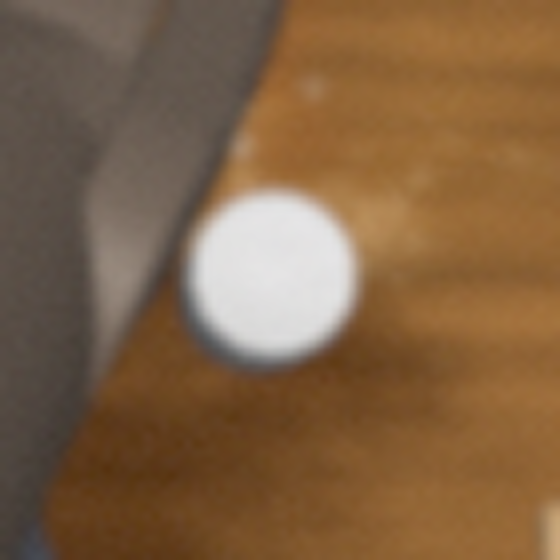

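Emit:
{"method": "jog_arm", "body": {
  "increments": [
    {"slide": [-30, 10, 0], "roll": 0, "gripper": 1},
    {"slide": [-65, 22, 0], "roll": 0, "gripper": 1},
    {"slide": [-100, 35, 0], "roll": 0, "gripper": 1},
    {"slide": [-125, 43, 5], "roll": 0, "gripper": 1},
    {"slide": [-138, 47, 15], "roll": 0, "gripper": 1},
    {"slide": [-138, 47, 35], "roll": 0, "gripper": 1},
    {"slide": [-138, 47, 55], "roll": 0, "gripper": 1},
    {"slide": [-138, 47, 65], "roll": 0, "gripper": 1},
    {"slide": [-138, 47, 70], "roll": 0, "gripper": 1},
    {"slide": [-138, 47, 70], "roll": 0, "gripper": 1}
  ],
  "newtons": 15
}}

```text
clock: 29.97
position: [0.6126, -0.2205, 0.0702]
ee_rot: [-2.141, -2.297, 0.001]
force: [-0.4, -0.0, 0.4]
width: 1.001
```

```bash
python3 mv.py .6142 -.2315 .018 4
```

```text
pos [ 0.6126 -0.2205  0.0702] jaw 4.03 tilt 0.1 clock 29.9667 w 1.001 F [-0.4 -0.   0.4]
slide [-11.1   0.9  52.2] roll 0.0006
Rt xyz [[-0.07, 0.998, -0.002], [0.998, 0.07, 0.001], [0.001, -0.002, -1.0]]
```

Emit:
{"method": "jog_arm", "body": {
  "increments": [
    {"slide": [-6, 0.5, 3], "roll": 0, "gripper": 1},
    {"slide": [-10.5, 1, 10], "roll": 0, "gripper": 1},
    {"slide": [-10.5, 1, 22], "roll": 0, "gripper": 1},
    {"slide": [-10.5, 1, 34], "roll": 0, "gripper": 1},
    {"slide": [-10.5, 1, 44], "roll": 0, "gripper": 1},
    {"slide": [-10.5, 1, 50], "roll": 0, "gripper": 1},
    {"slide": [-10.5, 1, 52], "roll": 0, "gripper": 1},
    {"slide": [-10.5, 1, 52], "roll": 0, "gripper": 0.8},
    {"slide": [-10.5, 1, 52], "roll": 0, "gripper": 0.6},
    {"slide": [-10.5, 1, 52], "roll": 0, "gripper": 0.5}
  ]
}}

```text
clock: 30.8
position: [0.6152, -0.2317, 0.0194]
ee_rot: [2.142, 2.297, 0.001]
force: [-0.4, 0.7, 0.4]
width: 0.829
```

Emit:
{"method": "jog_arm", "body": {
  "increments": [
    {"slide": [0, 0, 0], "roll": 0, "gripper": 0.5},
    {"slide": [0, 0, 0], "roll": 0, "gripper": 0.5},
    {"slide": [0, 0, 0], "roll": 0, "gripper": 0.5},
    {"slide": [0, 0, 0], "roll": 0, "gripper": 0.5},
    {"slide": [0, 0, 0], "roll": 0, "gripper": 0.5},
    {"slide": [0, 0, 0], "roll": 0, "gripper": 0.5},
    {"slide": [0, 0, -2], "roll": 0, "gripper": 0.5},
    {"slide": [0, 0, -8], "roll": 0, "gripper": 0.5},
    {"slide": [0, 0, -20], "roll": 0, "gripper": 0.5},
    {"slide": [0, 0, -30], "roll": 0, "gripper": 0.5}
  ]
}}

```text
clock: 31.63
position: [0.6148, -0.2318, 0.05]
ee_rot: [-2.143, -2.297, 0.0]
force: [-0.2, -1.0, -0.9]
width: 0.591
```

```bash
python3 mv.py .680 -.0132 .07 -3.8
```

```text
pos [ 0.6148 -0.2318  0.05  ] jaw 4.0 tilt 0.01 clock 31.6333 w 0.591 F [-0.2 -1.  -0.9]
slide [213.5  80.3 -20. ] roll 0.1361
Rt xyz [[-0.07, 0.998, -0.0], [0.998, 0.07, -0.0], [-0.0, -0.0, -1.0]]
```

Emit:
{"method": "jog_arm", "body": {
  "increments": [
    {"slide": [10, 4, -12], "roll": 0, "gripper": 0.5},
    {"slide": [35, 13, -22], "roll": 0, "gripper": 0.5},
    {"slide": [70, 26, -25], "roll": 0, "gripper": 0.5},
    {"slide": [105, 40, -25], "roll": 0, "gripper": 0.5},
    {"slide": [140, 53, -25], "roll": 0, "gripper": 0.5},
    {"slide": [175, 66, -25], "roll": 0, "gripper": 0.5},
    {"slide": [200, 75, -25], "roll": 0, "gripper": 0.5},
    {"slide": [211, 79, -18], "roll": 0, "gripper": 0.5},
    {"slide": [213, 80, -8], "roll": 0, "gripper": 0.5},
    {"slide": [213, 80, 0], "roll": 0, "gripper": 0.5}
  ]
}}

```text
clock: 32.47
position: [0.6797, -0.0127, 0.0485]
ee_rot: [2.14, 2.299, 0.0]
force: [-0.2, -0.9, -2.1]
width: 0.592
```

Emit:
{"method": "jog_arm", "body": {
  "increments": [
    {"slide": [0, 0, 3], "roll": 0, "gripper": 0.5},
    {"slide": [0, 0, 6], "roll": 0, "gripper": 0.5},
    {"slide": [0, 0, 10], "roll": 0, "gripper": 0.5},
    {"slide": [0, 0, 12], "roll": 0, "gripper": 0.5},
    {"slide": [0, 0, 12], "roll": 0, "gripper": 0.5},
    {"slide": [0, 0, 12], "roll": 0, "gripper": 0.5},
    {"slide": [0, 0, 12], "roll": 0, "gripper": 0.5},
    {"slide": [0, 0, 12], "roll": 0, "gripper": 0.5},
    {"slide": [0, 0, 12], "roll": 0, "gripper": 0.5},
    {"slide": [0, 0, 12], "roll": 0, "gripper": 0.5}
  ]
}}

```text
clock: 33.3
position: [0.6799, -0.0135, 0.0371]
ee_rot: [2.142, 2.298, 0.0]
force: [-0.2, 0.2, -1.0]
width: 0.591
```

```bash
python3 mv.py .680 -.0132 .025 4; python3 look.py scene l 280 160 420 290 5
```

```text
pos [ 0.6799 -0.0135  0.0371] jaw 4.01 tilt 0.02 clock 33.3 w 0.591 F [-0.2  0.2 -1. ]
slide [ 0.3  0.1 12.1] roll 0.0002
Rt xyz [[-0.07, 0.998, 0.0], [0.998, 0.07, 0.0], [0.0, 0.0, -1.0]]
```

View pics/scene_l.png

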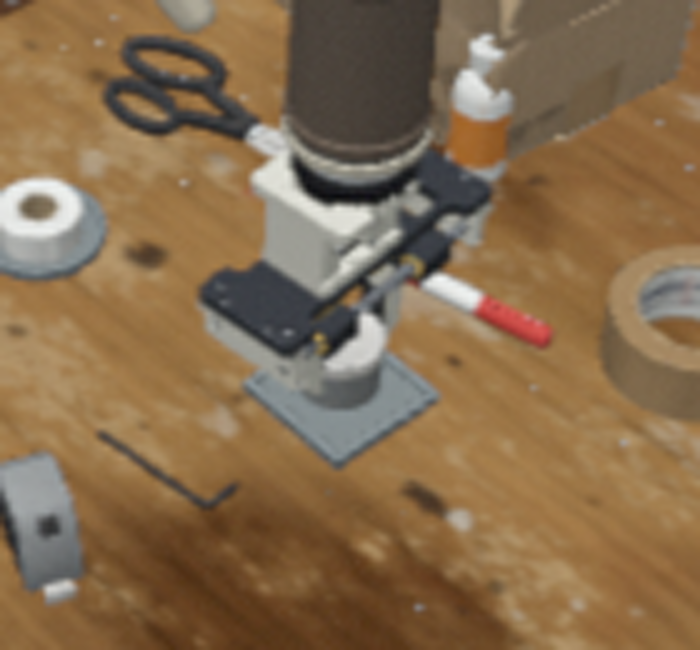

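Emit:
{"method": "jog_arm", "body": {
  "increments": [
    {"slide": [0, 0, 4], "roll": 0, "gripper": 0.5},
    {"slide": [0, 0, 7], "roll": 0, "gripper": 0.5},
    {"slide": [0, 0, 9], "roll": 0, "gripper": 0.5},
    {"slide": [0, 0, 10.5], "roll": 0, "gripper": 0.5},
    {"slide": [0, 0, 11.3], "roll": 0, "gripper": 0.5},
    {"slide": [0, 0, 12], "roll": 0, "gripper": 0.5},
    {"slide": [0, 0, 12.4], "roll": 0, "gripper": 0.5},
    {"slide": [0, 0, 12.4], "roll": 0, "gripper": 0.5},
    {"slide": [0, 0, 12.4], "roll": 0, "gripper": 0.5},
    {"slide": [0, 0, 12.4], "roll": 0, "gripper": 0.5}
  ]
}}

```text
clock: 34.18
position: [0.6795, -0.0135, 0.0252]
ee_rot: [-2.142, -2.297, -0.0]
force: [-4.1, 0.8, 6.1]
width: 0.592
```

Emit:
{"method": "jog_arm", "body": {
  "increments": [
    {"slide": [0, 0, -0.3], "roll": 0, "gripper": 0.6},
    {"slide": [0, 0, -0.3], "roll": 0, "gripper": 0.65},
    {"slide": [0, 0, -0.3], "roll": 0, "gripper": 0.75},
    {"slide": [0, 0, -0.3], "roll": 0, "gripper": 0.85},
    {"slide": [0, 0, -0.3], "roll": 0, "gripper": 1},
    {"slide": [0, 0, -0.3], "roll": 0, "gripper": 1},
    {"slide": [0, 0, -0.3], "roll": 0, "gripper": 1},
    {"slide": [0, 0, -8], "roll": 0, "gripper": 1},
    {"slide": [0, 0, -30], "roll": 0, "gripper": 1},
    {"slide": [0, 0, -60], "roll": 0, "gripper": 1}
  ]
}}

```text
clock: 35.02
position: [0.6781, -0.0134, 0.0834]
ee_rot: [-2.141, -2.295, 0.005]
force: [0.2, 0.5, 0.7]
width: 1.001
```

```bash
python3 mv.py .514 -.3755 .10 4
```

```text
pos [ 0.6781 -0.0134  0.0834] jaw 4.0 tilt 0.25 clock 35.0167 w 1.001 F [0.2 0.5 0.7]
slide [-349.8 -189.   -15.8] roll -0.0
Rt xyz [[-0.07, 0.998, -0.004], [0.998, 0.07, -0.0], [0.0, -0.004, -1.0]]
```

Emit:
{"method": "jog_arm", "body": {
  "increments": [
    {"slide": [-10, -5, -20], "roll": 0, "gripper": 1},
    {"slide": [-40, -21, -25], "roll": 0, "gripper": 1},
    {"slide": [-74, -39, -25], "roll": 0, "gripper": 1},
    {"slide": [-108, -57, -25], "roll": 0, "gripper": 1},
    {"slide": [-142, -75, -25], "roll": 0, "gripper": 1},
    {"slide": [-176, -93, -25], "roll": 0, "gripper": 1},
    {"slide": [-205, -110, -25], "roll": 0, "gripper": 1},
    {"slide": [-225, -121, -25], "roll": 0, "gripper": 1},
    {"slide": [-230, -124, -25], "roll": 0, "gripper": 1},
    {"slide": [-230, -124, -25], "roll": 0, "gripper": 1}
  ]
}}

```text
clock: 35.85
position: [0.5709, -0.2544, 0.1104]
ee_rot: [2.147, 2.292, -0.001]
force: [0.2, 1.1, -0.4]
width: 1.002
```

```bash
python3 look.py top m 420 210 500 280 8;python3 look.py scene m 240 170 440 370 3; python3 mv.py .514 -.3755 .10 4
python3 - <<'E'
from h import *
d=load("top_m");crop(d,280,150,370,240,6,"tray_m")
E
```

```text
pos [ 0.5729 -0.2505  0.1097] jaw 4.05 tilt 0.06 clock 35.95 w 0.999 F [-0.2  0.1 -0.6]
slide [-120.5  -67.5    9.6] roll 0.0008
Rt xyz [[-0.071, 0.998, 0.001], [0.998, 0.071, 0.001], [0.001, 0.001, -1.0]]
```

View pics/top_m.png

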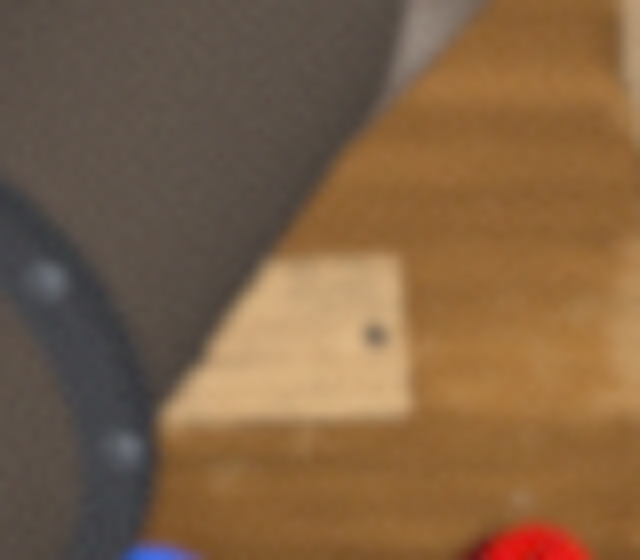

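View pics/tray_m.png

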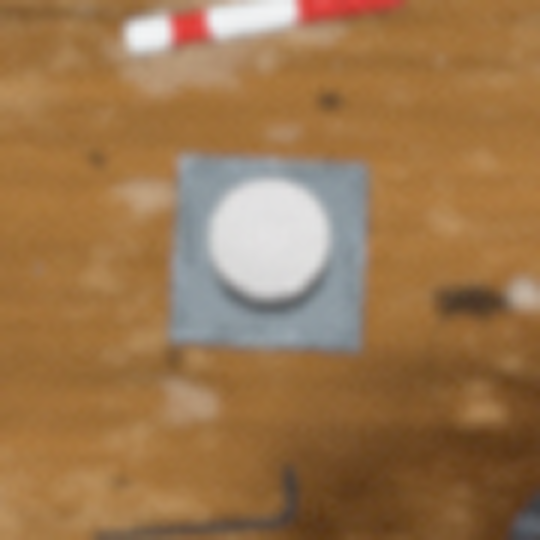

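View pics/scene_m.png

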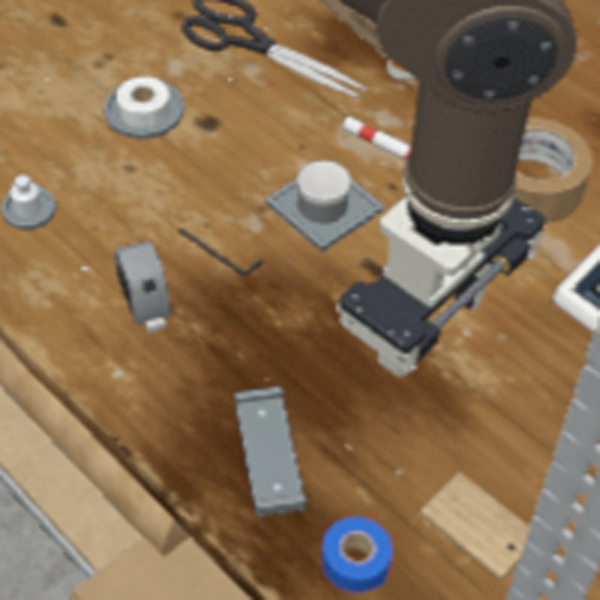

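Emit:
{"method": "jog_arm", "body": {
  "increments": [
    {"slide": [-15, -8, 0], "roll": 0, "gripper": 1},
    {"slide": [-45, -25, 0], "roll": 0, "gripper": 1},
    {"slide": [-80, -45, 0], "roll": 0, "gripper": 1},
    {"slide": [-105, -59, 5], "roll": 0, "gripper": 1},
    {"slide": [-117, -66, 12], "roll": 0, "gripper": 1},
    {"slide": [-119, -67, 25], "roll": 0, "gripper": 1},
    {"slide": [-119, -67, 40], "roll": 0, "gripper": 1},
    {"slide": [-119, -67, 55], "roll": 0, "gripper": 1},
    {"slide": [-119, -67, 65], "roll": 0, "gripper": 1},
    {"slide": [-119, -67, 70], "roll": 0, "gripper": 1}
  ],
  "newtons": 15
}}

```text
clock: 36.78
position: [0.5145, -0.372, 0.0373]
ee_rot: [-2.137, -2.299, -0.001]
force: [-0.3, 0.2, 0.6]
width: 1.003
```

Emit:
{"method": "jog_arm", "body": {
  "increments": [
    {"slide": [0, 0, 3], "roll": 0, "gripper": 1},
    {"slide": [0, 0, 8], "roll": 0, "gripper": 1},
    {"slide": [0, 0, 10], "roll": 0, "gripper": 1},
    {"slide": [0, 0, 10], "roll": 0, "gripper": 1},
    {"slide": [0, 0, 10], "roll": 0, "gripper": 1},
    {"slide": [0, 0, 10], "roll": 0, "gripper": 1},
    {"slide": [0, 0, 10], "roll": 0, "gripper": 1},
    {"slide": [0, 0, 10], "roll": 0, "gripper": 1},
    {"slide": [0, 0, 10], "roll": 0, "gripper": 1},
    {"slide": [0, 0, 10], "roll": 0, "gripper": 1}
  ]
}}

```text
clock: 37.62
position: [0.5137, -0.3751, 0.0296]
ee_rot: [2.142, 2.298, 0.0]
force: [0.5, 0.5, -0.1]
width: 0.999
```

```bash
python3 mv.py .514 -.3758 .0035 3.9
```

```text
pos [ 0.5137 -0.3751  0.0296] jaw 4.0 tilt 0.01 clock 37.6167 w 0.999 F [ 0.5  0.5 -0.1]
slide [-0.7  0.3 26.1] roll 0.0018
Rt xyz [[-0.07, 0.998, 0.0], [0.998, 0.07, -0.0], [-0.0, 0.0, -1.0]]
```

Emit:
{"method": "jog_arm", "body": {
  "increments": [
    {"slide": [-0.7, 0.3, 8], "roll": 0, "gripper": 1},
    {"slide": [-0.7, 0.3, 15], "roll": 0, "gripper": 1},
    {"slide": [-0.7, 0.3, 20], "roll": 0, "gripper": 1},
    {"slide": [-0.7, 0.3, 23], "roll": 0, "gripper": 1},
    {"slide": [-0.7, 0.3, 25], "roll": 0, "gripper": 1},
    {"slide": [-0.7, 0.3, 26], "roll": 0, "gripper": 1},
    {"slide": [-0.7, 0.3, 26], "roll": 0, "gripper": 1},
    {"slide": [-0.7, 0.3, 26], "roll": 0, "gripper": 0.8},
    {"slide": [-0.7, 0.3, 26], "roll": 0, "gripper": 0.7},
    {"slide": [-0.7, 0.3, 26], "roll": 0, "gripper": 0.5}
  ]
}}

```text
clock: 38.45
position: [0.5141, -0.3758, 0.0038]
ee_rot: [2.142, 2.297, 0.0]
force: [-0.1, -0.5, -0.1]
width: 0.828
```

Emit:
{"method": "jog_arm", "body": {
  "increments": [
    {"slide": [0, 0, 0], "roll": 0, "gripper": 0.5},
    {"slide": [0, 0, 0], "roll": 0, "gripper": 0.5},
    {"slide": [0, 0, 0], "roll": 0, "gripper": 0.5},
    {"slide": [0, 0, 0], "roll": 0, "gripper": 0.5},
    {"slide": [0, 0, 0], "roll": 0, "gripper": 0.5},
    {"slide": [0, 0, 0], "roll": 0, "gripper": 0.5},
    {"slide": [0, 0, 0], "roll": 0, "gripper": 0.5},
    {"slide": [0, 0, 0], "roll": 0, "gripper": 0.5},
    {"slide": [0, 0, 0], "roll": 0, "gripper": 0.5},
    {"slide": [0, 0, 0], "roll": 0, "gripper": 0.5}
  ]
}}

```text
clock: 39.28
position: [0.514, -0.3757, 0.0036]
ee_rot: [2.142, 2.298, 0.0]
force: [-0.5, 0.8, 2.2]
width: 0.595
```

Emit:
{"method": "jog_arm", "body": {
  "increments": [
    {"slide": [0, 0, -2], "roll": 0, "gripper": 0.5},
    {"slide": [0, 0, -6], "roll": 0, "gripper": 0.5},
    {"slide": [0, 0, -14], "roll": 0, "gripper": 0.5},
    {"slide": [0, 0, -25], "roll": 0, "gripper": 0.5},
    {"slide": [0, 0, -38], "roll": 0, "gripper": 0.5},
    {"slide": [0, 0, -50], "roll": 0, "gripper": 0.5},
    {"slide": [0, 0, -60], "roll": 0, "gripper": 0.5},
    {"slide": [0, 0, -68], "roll": 0, "gripper": 0.5},
    {"slide": [0, 0, -70], "roll": 0, "gripper": 0.5},
    {"slide": [0, 0, -70], "roll": 0, "gripper": 0.5}
  ]
}}

```text
clock: 40.12
position: [0.5144, -0.3759, 0.0744]
ee_rot: [2.141, 2.297, 0.001]
force: [-0.5, -0.4, -0.2]
width: 0.593
```

```bash
python3 look.py scene n 300 240 440 380 5; python3 mv.py .4286 -.197 .075 -33.6;python3 - <<'E'
from h import *
d=load("top");crop(d,355,250,425,310,10,"rest")
d=load("scene");crop(d,305,290,355,350,10,"rest_s")
E
```

```text
pos [ 0.5141 -0.3756  0.0737] jaw 4.02 tilt 0.02 clock 40.1667 w 0.599 F [-0.1  0.6 -0.1]
slide [184.2 -72.8  -1.3] roll 0.6566
Rt xyz [[-0.07, 0.998, 0.0], [0.998, 0.07, -0.0], [-0.0, 0.0, -1.0]]
```

View pics/scene_n.png

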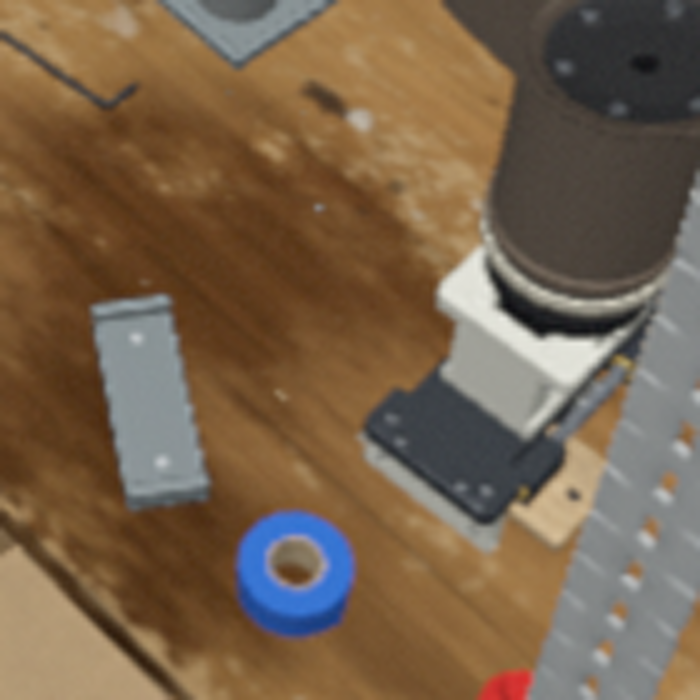

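View pics/rest.png

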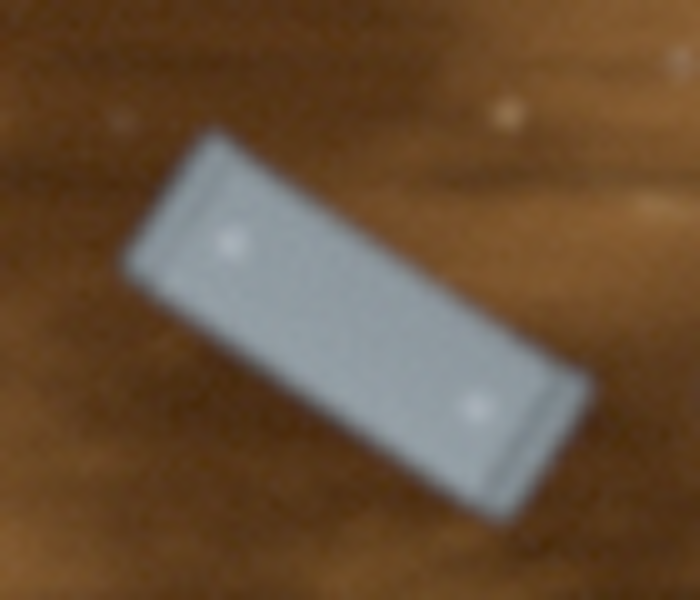

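View pics/rest_s.png

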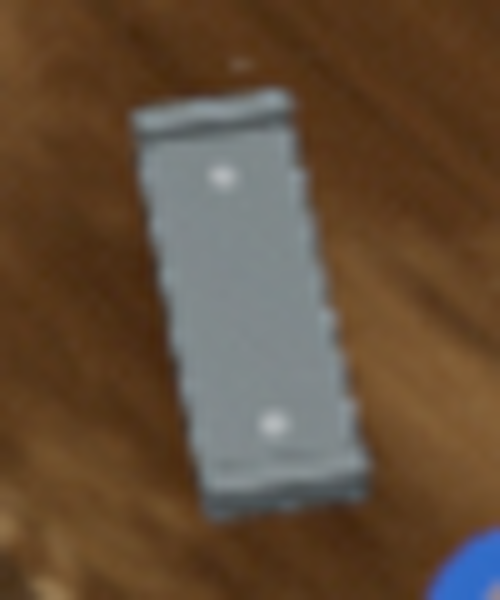

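```bash
python3 - <<'E'
from h import *
d=load("top");q=lambda x,y,z:p2w(d,355+(x+.5)/10-.5,250+(y+.5)/10-.5,z)
s=load("scene");qs=lambda x,y,z:p2w(s,305+(x+.5)/10-.5,290+(y+.5)/10-.5,z)
for f,A,B in((q,(231,244),(477,409)),(qs,(222,177),(273,425))):
    a,b=f(*A,.0085),f(*B,.0085);e=b-a;print(a.round(4),b.round(4),((a+b)/2).round(4),np.degrees(np.arctan2(e[1],e[0])),np.linalg.norm(e))
C=np.array([q(*c,.016) for c in((213,128),(122,265),(505,525),(595,380))]);print(C.round(4),C.mean(0))
e=(C[2]+C[3]-C[0]-C[1])/2;print(np.degrees(np.arctan2(e[1],e[0])))
# depth of rest top
P=cloud(d);m=(P[...,2]>.004)&(np.hypot(P[...,0]-.4286,P[...,1]+.197)<.075)&(abs(d["frame"].astype(int).ptp(-1) if hasattr(np.ndarray,'ptp') else np.ptp(d["frame"].astype(int),-1))<45)
f=d["frame"].astype(int);m&=(f[...,0]>f[...,2]);print(m.sum(),P[m].mean(0));u,S,V=np.linalg.svd(P[m][:,:2]-P[m][:,:2].mean(0));print(np.degrees(np.arctan2(V[0,1],V[0,0])))
E
python3 look.py top n 400 200 520 300 6
```

```text
[ 0.4507 -0.1625  0.0085] [ 0.4065 -0.2296  0.0085] [ 0.4286 -0.196   0.0085] -123.310148925498 0.08032884128041193
[ 0.4521 -0.1642  0.0085] [ 0.4087 -0.2311  0.0085] [ 0.4304 -0.1976  0.0085] -122.99118905371567 0.07982070967067546
[[ 0.4817 -0.1568  0.016 ]
 [ 0.4439 -0.1319  0.016 ]
 [ 0.3751 -0.2356  0.016 ]
 [ 0.4145 -0.2606  0.016 ]] [ 0.42882274 -0.1962452   0.016     ]
-123.25412090907176Traceback (most recent call last):
  File "<stdin>", line 9, in <module>
AttributeError: `ptp` was removed from the ndarray class in NumPy 2.0. Use np.ptp(arr, ...) instead.
```

View pics/top_n.png

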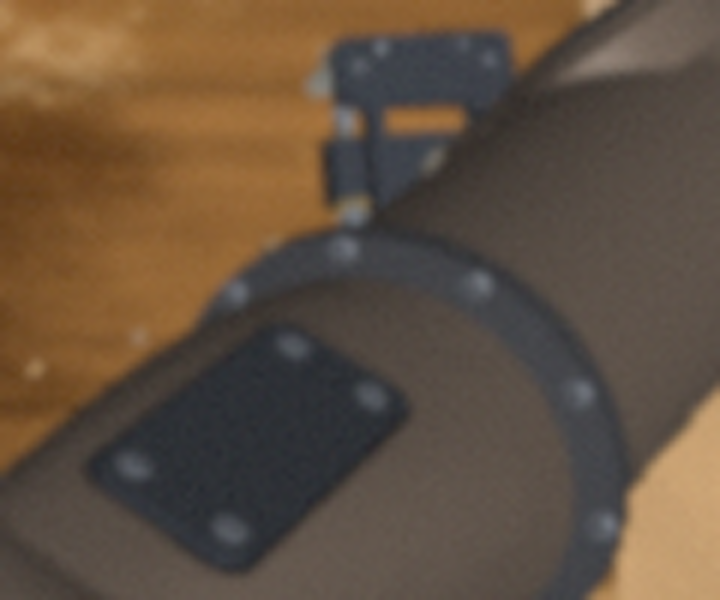

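Emit:
{"method": "jog_arm", "body": {
  "increments": [
    {"slide": [10, -4, 0], "roll": 0.03, "gripper": 0.5},
    {"slide": [30, -12, 0], "roll": 0.1, "gripper": 0.5},
    {"slide": [55, -22, 0], "roll": 0.19, "gripper": 0.5},
    {"slide": [82, -32, 0], "roll": 0.29, "gripper": 0.5},
    {"slide": [110, -43, 0], "roll": 0.39, "gripper": 0.5},
    {"slide": [137, -54, 0], "roll": 0.48, "gripper": 0.5},
    {"slide": [160, -63, 0], "roll": 0.56, "gripper": 0.5},
    {"slide": [176, -69, 0], "roll": 0.62, "gripper": 0.5},
    {"slide": [183, -71.5, 0], "roll": 0.65, "gripper": 0.5},
    {"slide": [184.4, -72, 0], "roll": 0.65, "gripper": 0.5}
  ]
}}

```text
clock: 41.05
position: [0.4282, -0.1946, 0.0728]
ee_rot: [-2.762, -1.493, 0.002]
force: [1.2, -0.3, -0.7]
width: 0.596
```

Emit:
{"method": "jog_arm", "body": {
  "increments": [
    {"slide": [0, 0, 3], "roll": 0, "gripper": 0.5},
    {"slide": [0, 0, 10], "roll": 0, "gripper": 0.5},
    {"slide": [0, 0, 20], "roll": 0, "gripper": 0.5},
    {"slide": [0, 0, 30], "roll": 0, "gripper": 0.5},
    {"slide": [0, 0, 35], "roll": 0, "gripper": 0.5},
    {"slide": [0, 0, 35], "roll": 0, "gripper": 0.5},
    {"slide": [0, 0, 35], "roll": 0, "gripper": 0.5},
    {"slide": [0, 0, 35], "roll": 0, "gripper": 0.5},
    {"slide": [0, 0, 35], "roll": 0, "gripper": 0.5},
    {"slide": [0, 0, 35], "roll": 0, "gripper": 0.5}
  ]
}}

```text
clock: 41.88
position: [0.4295, -0.1969, 0.0388]
ee_rot: [2.764, 1.493, 0.001]
force: [-0.2, 0.4, -0.3]
width: 0.596
```

```bash
python3 look.py scene o 270 250 390 380 5; python3 mv.py .4293 -.1967 .0116 -33.2;python3 look.py top o 340 220 440 310 7
```

```text
pos [ 0.4296 -0.1968  0.0388] jaw -33.22 tilt 0.04 clock 41.9333 w 0.599 F [ 0.3  0.4 -0.3]
slide [-0.  -0.3 27.2] roll -0.0004
Rt xyz [[0.548, 0.837, 0.001], [0.837, -0.548, -0.0], [0.0, 0.001, -1.0]]
```

View pics/scene_o.png

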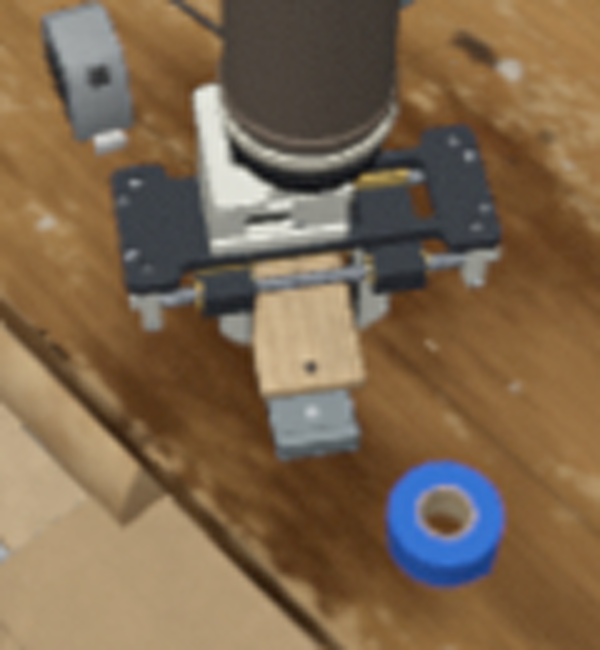

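View pics/top_o.png

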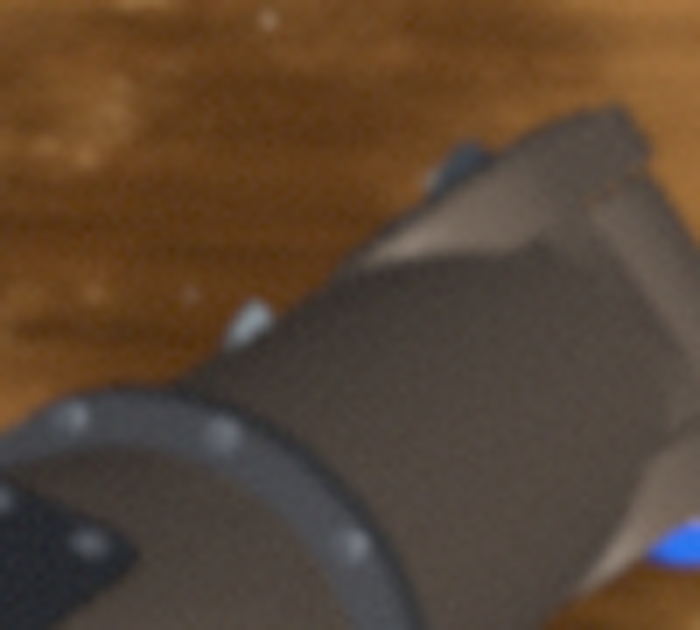

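```bash
python3 - <<'E'
from h import *
s=load("scene_o");q=lambda x,y,z:p2w(s,270+(x+.5)/5-.5,250+(y+.5)/5-.5,z)
a,b=q(262,396,.0352),q(364,384,.0352);print(a,b,(a+b)/2,np.linalg.norm(a-b))
ax=np.array([-.5476,-.8367]);pr=np.array([.8367,-.5476]);m=((a+b)/2)[:2]-[.4296,-.1968];print("along",m@ax,"perp",m@pr)
w=lambda c,l,p,z:w2p(s,[c[0]+ax[0]*l+pr[0]*p,c[1]+ax[1]*l+pr[1]*p,z])[0]
print([( (w([.4296,-.1968],45,p,.0352)-[270,250]+.5)*5) for p in(0,)])
for p in(-.0275,.0275): print(((w([.4296,-.1968],.045,p,.0352)-[270,250]+.5)*5).round(0))
E
```

```text
[ 0.38500303 -0.21739707  0.0352    ] [ 0.43003284 -0.24835249  0.0352    ] [ 0.40751794 -0.23287478  0.0352    ] 0.05464358664347961
along 0.04227590439010595 perp 0.001278484546980374
[array([ -313.40584154, -2688.81405318])]
[261. 402.]
[363. 388.]
```

Emit:
{"method": "jog_arm", "body": {
  "increments": [
    {"slide": [-2.3, 0, 5], "roll": 0, "gripper": 0.5},
    {"slide": [-2.3, 0, 12], "roll": 0, "gripper": 0.5},
    {"slide": [-2.3, 0, 18], "roll": 0, "gripper": 0.5},
    {"slide": [-2.3, 0, 22], "roll": 0, "gripper": 0.5},
    {"slide": [-2.3, 0, 24.5], "roll": 0, "gripper": 0.5},
    {"slide": [-2.3, 0, 26], "roll": 0, "gripper": 0.5},
    {"slide": [-2.3, 0, 26.8], "roll": 0, "gripper": 0.5},
    {"slide": [-2.3, 0, 27], "roll": 0, "gripper": 0.5},
    {"slide": [-2.3, 0, 27], "roll": 0, "gripper": 0.5},
    {"slide": [-2.3, 0, 27], "roll": 0, "gripper": 0.5}
  ]
}}

```text
clock: 42.82
position: [0.4282, -0.1988, 0.0116]
ee_rot: [2.764, 1.493, 0.0]
force: [0.5, 0.6, -0.4]
width: 0.597
```

Emit:
{"method": "jog_arm", "body": {
  "increments": [
    {"slide": [0, 0, 0.3], "roll": 0, "gripper": 0.5},
    {"slide": [0, 0, 0.6], "roll": 0, "gripper": 0.5},
    {"slide": [0, 0, 0.8], "roll": 0, "gripper": 0.5},
    {"slide": [0, 0, 0.8], "roll": 0, "gripper": 0.5},
    {"slide": [0, 0, 0.8], "roll": 0, "gripper": 0.5},
    {"slide": [0, 0, 0.8], "roll": 0, "gripper": 0.5},
    {"slide": [0, 0, 0.8], "roll": 0, "gripper": 0.5},
    {"slide": [0, 0, 0.8], "roll": 0, "gripper": 0.5},
    {"slide": [0, 0, 0.8], "roll": 0, "gripper": 0.5},
    {"slide": [0, 0, 0.8], "roll": 0, "gripper": 0.5}
  ]
}}

```text
clock: 43.65
position: [0.4282, -0.1988, 0.0114]
ee_rot: [2.764, 1.493, 0.002]
force: [-2.4, 1.4, 13.6]
width: 0.592
```

Contact reached (13.6 N). Release, backing off slightly first.

Emit:
{"method": "jog_arm", "body": {
  "increments": [
    {"slide": [0, 0, -0.4], "roll": 0, "gripper": 0.5},
    {"slide": [0, 0, -0.6], "roll": 0, "gripper": 0.6},
    {"slide": [0, 0, -0.6], "roll": 0, "gripper": 0.65},
    {"slide": [0, 0, -0.6], "roll": 0, "gripper": 0.75},
    {"slide": [0, 0, -0.6], "roll": 0, "gripper": 0.85},
    {"slide": [0, 0, -0.6], "roll": 0, "gripper": 0.9},
    {"slide": [0, 0, -0.6], "roll": 0, "gripper": 0.9},
    {"slide": [0, 0, -8], "roll": 0, "gripper": 0.9},
    {"slide": [0, 0, -30], "roll": 0, "gripper": 0.9},
    {"slide": [0, 0, -65], "roll": 0, "gripper": 0.9}
  ]
}}

```text
clock: 44.48
position: [0.4262, -0.1982, 0.0751]
ee_rot: [-2.762, -1.491, 0.006]
force: [0.5, -0.1, 1.0]
width: 0.901
```

Emit:
{"method": "jog_arm", "body": {
  "increments": [
    {"slide": [0, 0, -40], "roll": 0, "gripper": 0.9},
    {"slide": [0, 0, -80], "roll": 0, "gripper": 0.9},
    {"slide": [20, 0, -110], "roll": 0, "gripper": 0.9},
    {"slide": [50, 10, -130], "roll": 0, "gripper": 0.9},
    {"slide": [85, 20, -140], "roll": 0, "gripper": 0.9},
    {"slide": [120, 30, -140], "roll": 0, "gripper": 0.9},
    {"slide": [150, 40, -140], "roll": 0, "gripper": 0.9},
    {"slide": [170, 45, -140], "roll": 0, "gripper": 0.9},
    {"slide": [175, 45, -140], "roll": 0, "gripper": 0.9},
    {"slide": [175, 45, -140], "roll": 0, "gripper": 0.9}
  ]
}}

```text
clock: 45.32
position: [0.562, -0.0757, 0.2156]
ee_rot: [2.762, 1.497, -0.002]
force: [1.0, -0.5, -0.4]
width: 0.898
```

```bash
python3 look.py scene p 180 170 440 390 3; python3 mv.py .4293 -.1967 .0116 -33.2;python3 look.py top p 110 150 510 310 2;python3 - <<'E'
from h import *
d=load("top_p");crop(d,355,250,425,310,10,"rest_p")
d=load("scene_p");crop(d,295,280,365,350,8,"rest_sp")
E
```

```text
pos [ 0.561  -0.0773  0.2158] jaw -33.22 tilt 0.07 clock 45.3667 w 0.898 F [-0.5  0.2 -0.2]
slide [-171.8  -44.7  204.4] roll -0.0004
Rt xyz [[0.548, 0.837, -0.001], [0.837, -0.548, -0.001], [-0.001, -0.0, -1.0]]
```

View pics/scene_p.png

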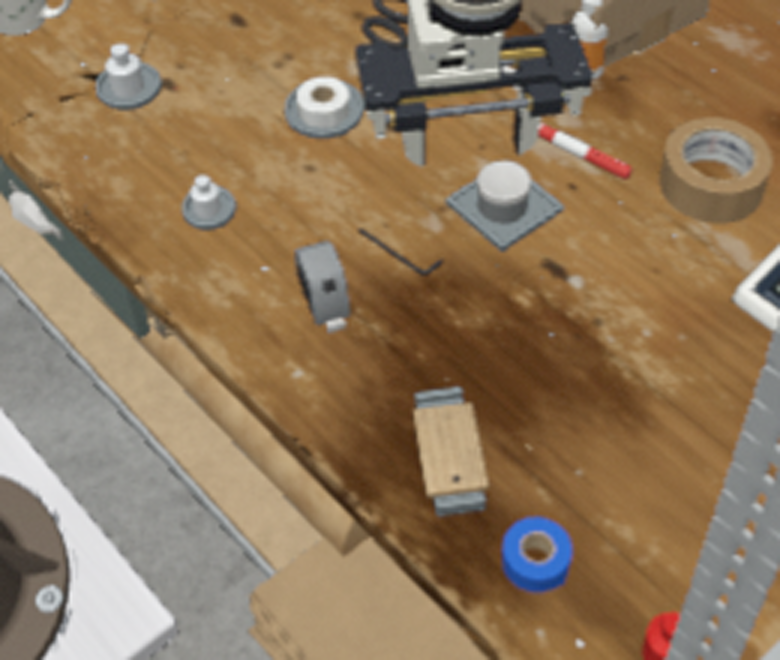

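View pics/top_p.png

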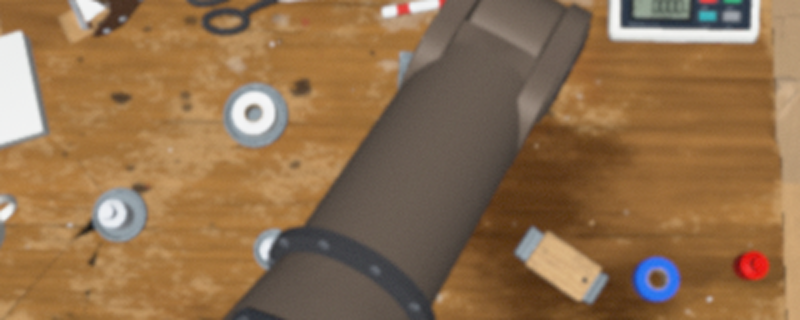

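View pics/rest_p.png

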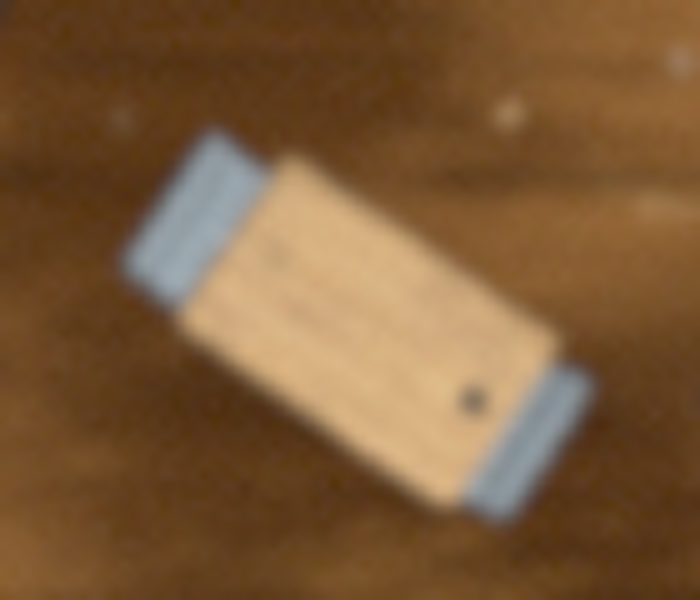

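View pics/rest_sp.png

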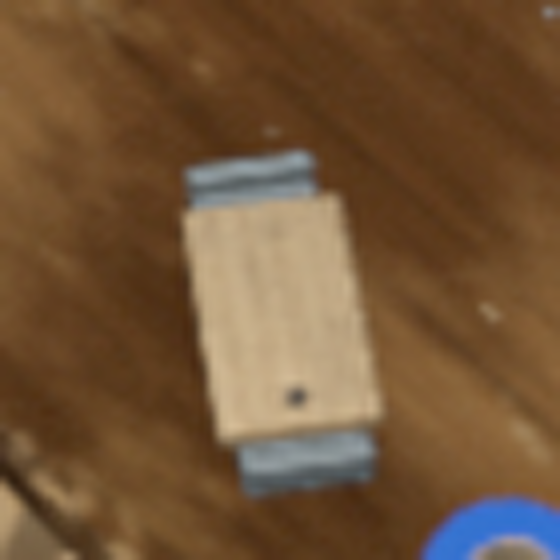

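```bash
python3 - <<'E'
from h import *
ax=np.array([-.5476,-.8367]);pr=np.array([.8367,-.5476])
def rep(name,q,C,c0,z=.018):
    C=np.array([q(*c,z) for c in C]);m=C.mean(0)[:2]-c0;e=(C[2]+C[3]-C[0]-C[1])/2
    print(name,C.mean(0).round(4),"along",m@ax,"perp",m@pr,"ang",np.degrees(np.arctan2(e[1],e[0])),"L",np.linalg.norm(e))
d=load("top_p");q=lambda x,y,z:p2w(d,355+(x+.5)/10-.5,250+(y+.5)/10-.5,z)
rep("top",q,((290,152),(180,325),(448,512),(562,340)),[.4287,-.1961])
s=load("scene_p");qs=lambda x,y,z:p2w(s,295+(x+.5)/8-.5,280+(y+.5)/8-.5,z)
rep("scene",qs,((342,192),(183,212),(222,437),(382,413)),[.4304,-.1976])
for n,dd in(("top",d),("scene",s)):
    P=cloud(dd);f=dd["frame"].astype(int)
    m=(np.hypot(P[...,0]-.43,P[...,1]+.197)<.07)&(P[...,2]>.010)&(f[...,2]-f[...,0]>30)
    X=P[m];A=np.c_[X[:,:2]-X[:,:2].mean(0),np.ones(len(X))];k=np.linalg.lstsq(A,X[:,2],rcond=None)[0];print(n,m.sum(),X.mean(0),"slope",k)
E
```

```text
top [ 0.4266 -0.1991  0.018 ] along 0.0036601988694213577 perp -9.096307210321457e-05 ang -124.25790126043618 L 0.08841583807350754
scene [ 0.4295 -0.2006  0.018 ] along 0.002940847656381643 perp 0.000899146341750595 ang -124.43320261589926 L 0.08886809175960747
top 673 [ 0.42741463 -0.19908877  0.01784795] slope [0.00508603 0.00029574 0.01784795]
scene 589 [ 0.42660359 -0.2017057   0.01781716] slope [ 0.01140315 -0.00105804  0.01781716]
```

```bash
python3 mv.py .4282 -.1988 .050 -33.2
```

```text
pos [ 0.5605 -0.0782  0.2159] jaw -33.32 tilt 0.05 clock 45.4167 w 0.898 F [-1.  -1.2  0.3]
slide [-173.3  -44.2  166.1] roll -0.002
Rt xyz [[0.549, 0.836, -0.001], [0.836, -0.549, -0.001], [-0.001, -0.0, -1.0]]
```

Emit:
{"method": "jog_arm", "body": {
  "increments": [
    {"slide": [-15, -4, 0], "roll": 0, "gripper": 0.9},
    {"slide": [-45, -12, 10], "roll": 0, "gripper": 0.9},
    {"slide": [-80, -21, 30], "roll": 0, "gripper": 0.9},
    {"slide": [-115, -30, 60], "roll": 0, "gripper": 0.9},
    {"slide": [-145, -38, 90], "roll": 0, "gripper": 0.9},
    {"slide": [-165, -43, 120], "roll": 0, "gripper": 0.9},
    {"slide": [-173, -44.5, 145], "roll": 0, "gripper": 0.9},
    {"slide": [-173, -44.5, 160], "roll": 0, "gripper": 0.9},
    {"slide": [-173, -44.5, 166], "roll": 0, "gripper": 0.9},
    {"slide": [-173, -44.5, 166], "roll": 0, "gripper": 0.9}
  ],
  "newtons": 12
}}

```text
clock: 46.25
position: [0.4275, -0.1981, 0.0494]
ee_rot: [-2.765, -1.489, 0.002]
force: [-0.0, 0.3, 0.2]
width: 0.901
```

Emit:
{"method": "jog_arm", "body": {
  "increments": [
    {"slide": [0, 0, 5], "roll": 0, "gripper": 0.9},
    {"slide": [0, 0, 10], "roll": 0, "gripper": 0.9},
    {"slide": [0, 0, 15], "roll": 0, "gripper": 0.9},
    {"slide": [0, 0, 18], "roll": 0, "gripper": 0.9},
    {"slide": [0, 0, 20], "roll": 0, "gripper": 0.9},
    {"slide": [0, 0, 20], "roll": 0, "gripper": 0.9},
    {"slide": [0, 0, 20], "roll": 0, "gripper": 0.9},
    {"slide": [0, 0, 20], "roll": 0, "gripper": 0.9},
    {"slide": [0, 0, 20], "roll": 0, "gripper": 0.9},
    {"slide": [0, 0, 20], "roll": 0, "gripper": 0.9}
  ]
}}

```text
clock: 47.08
position: [0.4296, -0.1973, 0.0298]
ee_rot: [2.764, 1.493, 0.0]
force: [0.1, 0.2, -0.5]
width: 0.9
```

```bash
python3 mv.py .4282 -.1988 .0122 -33.8
```

```text
pos [ 0.4296 -0.1973  0.0298] jaw -33.23 tilt 0.01 clock 47.0833 w 0.9 F [ 0.1  0.2 -0.5]
slide [-2.  -0.4 17.6] roll 0.0099
Rt xyz [[0.548, 0.836, 0.0], [0.836, -0.548, -0.0], [0.0, 0.0, -1.0]]
```

Emit:
{"method": "jog_arm", "body": {
  "increments": [
    {"slide": [-2, -0.4, 6], "roll": 0, "gripper": 0.9},
    {"slide": [-2, -0.4, 11], "roll": 0, "gripper": 0.9},
    {"slide": [-2, -0.4, 15], "roll": 0, "gripper": 0.9},
    {"slide": [-2, -0.4, 17], "roll": 0, "gripper": 0.9},
    {"slide": [-2, -0.4, 17.6], "roll": 0, "gripper": 0.9},
    {"slide": [-2, -0.4, 17.6], "roll": 0, "gripper": 0.8},
    {"slide": [-2, -0.4, 17.6], "roll": 0, "gripper": 0.65},
    {"slide": [-2, -0.4, 17.6], "roll": 0, "gripper": 0.5},
    {"slide": [-2, -0.4, 17.6], "roll": 0, "gripper": 0.5},
    {"slide": [-2, -0.4, 17.6], "roll": 0, "gripper": 0.5}
  ]
}}

```text
clock: 47.92
position: [0.4282, -0.1987, 0.0122]
ee_rot: [2.764, 1.493, 0.0]
force: [1.2, 0.0, -0.0]
width: 0.593
```

Emit:
{"method": "jog_arm", "body": {
  "increments": [
    {"slide": [0, 0, 0], "roll": 0, "gripper": 0.5},
    {"slide": [0, 0, 0], "roll": 0, "gripper": 0.5},
    {"slide": [0, 0, 0], "roll": 0, "gripper": 0.5},
    {"slide": [0, 0, 0], "roll": 0, "gripper": 0.5},
    {"slide": [0, 0, -1], "roll": 0, "gripper": 0.5},
    {"slide": [0, 0, -3], "roll": 0, "gripper": 0.5},
    {"slide": [1, 0, -4], "roll": -0.006, "gripper": 0.5},
    {"slide": [2, 0, -4], "roll": -0.012, "gripper": 0.5},
    {"slide": [3.2, 0, -4], "roll": -0.017, "gripper": 0.5},
    {"slide": [3.2, 0, -4], "roll": -0.017, "gripper": 0.5}
  ]
}}

```text
clock: 48.75
position: [0.43, -0.1958, 0.0161]
ee_rot: [-2.75, -1.518, -0.0]
force: [-0.7, 0.1, -1.1]
width: 0.602
```

Emit:
{"method": "jog_arm", "body": {
  "increments": [
    {"slide": [0, 0, 0], "roll": 0, "gripper": 0.5},
    {"slide": [0, 0, 1.5], "roll": 0, "gripper": 0.5},
    {"slide": [0, 0, 2.5], "roll": 0, "gripper": 0.5},
    {"slide": [0, 0, 3.2], "roll": 0, "gripper": 0.5},
    {"slide": [0, 0, 3.6], "roll": 0, "gripper": 0.5},
    {"slide": [0, 0, 4], "roll": 0, "gripper": 0.5},
    {"slide": [0, 0, 4.2], "roll": 0, "gripper": 0.5},
    {"slide": [0, 0, 4.2], "roll": 0, "gripper": 0.5},
    {"slide": [0, 0, 4.2], "roll": 0, "gripper": 0.5},
    {"slide": [0, 0, 4.2], "roll": 0, "gripper": 0.5}
  ]
}}

```text
clock: 49.58
position: [0.4297, -0.1961, 0.0122]
ee_rot: [-2.751, -1.516, -0.001]
force: [-1.3, 1.3, 6.1]
width: 0.596
```

Emit:
{"method": "jog_arm", "body": {
  "increments": [
    {"slide": [0, 0, -0.2], "roll": 0, "gripper": 0.5},
    {"slide": [0, 0, -0.2], "roll": 0, "gripper": 0.6},
    {"slide": [0, 0, -0.2], "roll": 0, "gripper": 0.65},
    {"slide": [0, 0, -0.2], "roll": 0, "gripper": 0.75},
    {"slide": [0, 0, -0.2], "roll": 0, "gripper": 0.85},
    {"slide": [0, 0, -0.2], "roll": 0, "gripper": 0.9},
    {"slide": [0, 0, -0.2], "roll": 0, "gripper": 0.9},
    {"slide": [0, 0, -8], "roll": 0, "gripper": 0.9},
    {"slide": [0, 0, -30], "roll": 0, "gripper": 0.9},
    {"slide": [0, 0, -65], "roll": 0, "gripper": 0.9}
  ]
}}

```text
clock: 50.42
position: [0.428, -0.1956, 0.0763]
ee_rot: [-2.749, -1.515, 0.006]
force: [1.1, 0.4, -0.0]
width: 0.898
```

Emit:
{"method": "jog_arm", "body": {
  "increments": [
    {"slide": [0, 0, -40], "roll": 0, "gripper": 0.9},
    {"slide": [0, 0, -80], "roll": 0, "gripper": 0.9},
    {"slide": [20, 0, -110], "roll": 0, "gripper": 0.9},
    {"slide": [50, 10, -130], "roll": 0, "gripper": 0.9},
    {"slide": [85, 20, -140], "roll": 0, "gripper": 0.9},
    {"slide": [120, 30, -140], "roll": 0, "gripper": 0.9},
    {"slide": [150, 40, -140], "roll": 0, "gripper": 0.9},
    {"slide": [170, 45, -140], "roll": 0, "gripper": 0.9},
    {"slide": [175, 45, -140], "roll": 0, "gripper": 0.9},
    {"slide": [175, 45, -140], "roll": 0, "gripper": 0.9}
  ]
}}

```text
clock: 51.25
position: [0.5617, -0.0708, 0.2169]
ee_rot: [2.749, 1.52, -0.001]
force: [-0.7, -0.1, 0.6]
width: 0.901
```

```bash
python3 look.py scene q 180 160 380 360 4; python3 look.py top q 355 250 425 310 10;python3 mv.py 0 0 0 0 | head -1; python3 - <<'E'
from h import *
d=load("scene_q");crop(d,295,280,365,350,8,"rest_sq")
E
```

```text
pos [ 0.5603 -0.0733  0.2171] jaw -32.34 tilt 0.05 clock 51.35 w 0.901 F [-0.1  0.2 -0.1]
```

View pics/scene_q.png

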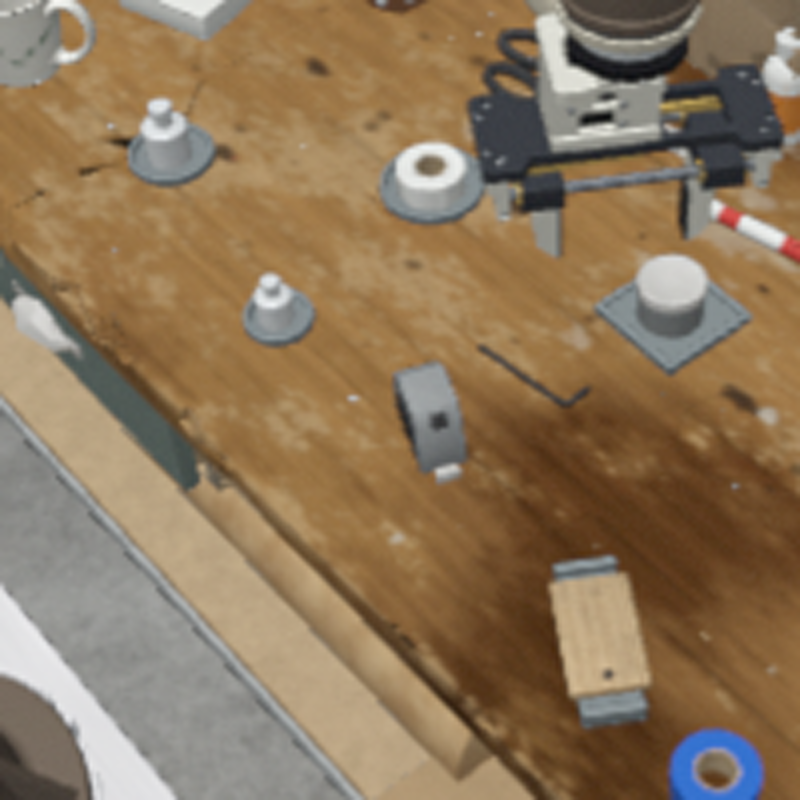

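View pics/top_q.png

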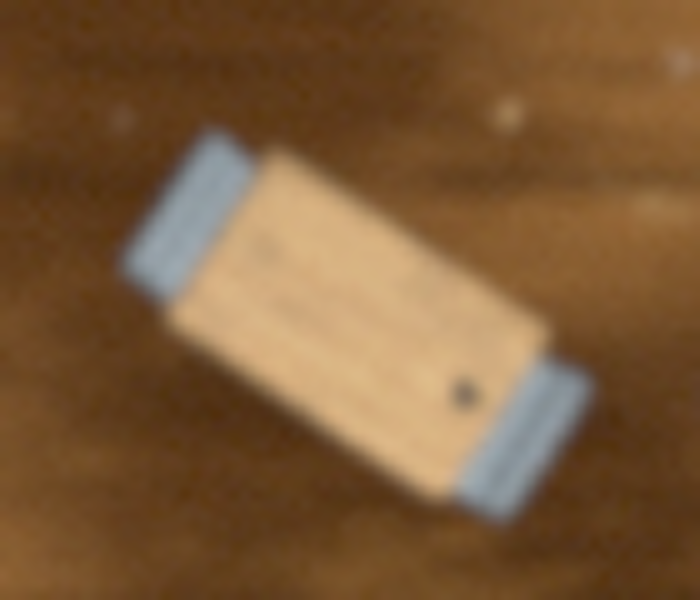

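View pics/rest_sq.png

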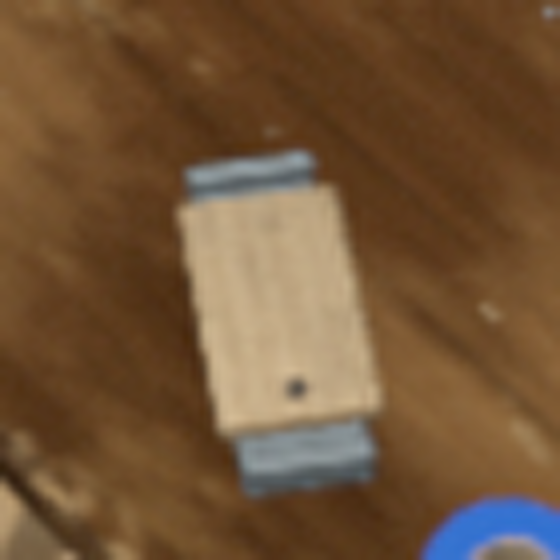

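```bash
python3 - <<'E'
from h import *
ax=np.array([-.5476,-.8367]);pr=np.array([.8367,-.5476])
def rep(name,q,C,c0,z=.018):
    C=np.array([q(*c,z) for c in C]);m=C.mean(0)[:2]-c0;e=(C[2]+C[3]-C[0]-C[1])/2
    print(name,"along",(m@ax).round(4),"perp",(m@pr).round(4),"ang",np.degrees(np.arctan2(e[1],e[0])).round(1))
d=load("top_q");q=lambda x,y,z:p2w(d,355+(x+.5)/10-.5,250+(y+.5)/10-.5,z)
rep("top",q,((275,146),(165,318),(438,502),(551,330)),[.4287,-.1961])
s=load("scene_q");qs=lambda x,y,z:p2w(s,295+(x+.5)/8-.5,280+(y+.5)/8-.5,z)
rep("scene",qs,((337,186),(179,207),(220,432),(382,409)),[.4304,-.1976])
P=cloud(s)
for n,c,z in(("bw",(.487,.414),.05),("lw",(.443,.196),.038),("roll",(.632,.232),.024),("tin",(.68,-.013),.042)):
    m=(np.hypot(P[...,0]-c[0],P[...,1]-c[1])<.034)&(P[...,2]>z);print(n,m.sum(),((P[m].min(0)+P[m].max(0))/2)[:2].round(4),P[m][:,2].max().round(4))
E
```

```text
top along -0.0004 perp -0.0002 ang -123.3
scene along 0.0008 perp 0.0003 ang -123.7
bw 28 [0.4868 0.4118] 0.0667
lw 22 [0.4438 0.195 ] 0.0508
roll 155 [0.6316 0.2289] 0.0358
tin 187 [ 0.6785 -0.0147] 0.0523
```

```bash
python3 -c "
from cell import arm
print(arm.sign_off())"
```

```text
the job is handed in; nothing more can be done
None
```

I took both piles apart and put all five things in their holders. I handed the job in at about 51.4 s of the 131 s allowed.

**How things were set down:** I lowered each thing into its holder before opening the gripper. For the weights, the tin and the block, the force reading confirmed contact first. For the label roll it did not clearly show contact, so I lowered it about 0.5 mm further and released it there.

**Mended:** The block first landed about 3 mm off-centre along its rest and turned by about 1°. I gripped it again, shifted it and set it back down.

**Last checks:**
- **Block:** It lies between its stops, within about 1 mm and 0.5° of the rest's centre line by both cameras. It had read flat before the re-grip; I did not re-measure that afterwards, but it looks flat in the last picture.
- **Other four:** In the last scene picture they stand upright in their dishes and tray, each within about 3 mm of its holder's centre.
- **Top heights:** Some of these read a few millimetres high in the depth data, the tin by about 5 mm and the big weight by about 4 mm. I took that as depth noise, because the pictures show both flat.
- **Look-alikes and clearance:** I never touched the red or blue look-alikes, and the arm finished clear at about 0.22 m.

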